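# Change over a bench laser marker: unload, load, shut the hood, start

### The arm

A 6-joint arm with a two-finger parallel gripper is mounted at the origin on a cart in front of the work surface, level with it; the furniture and walls round the work are solid. World frame = base frame: x ahead of the robot, y to its left, z up, the work surface at z = 0. Lengths are in m, angles in rad, forces in N, time in s.
With the tool pointing down it reaches from about 0.275 to 0.725 m from the base axis. Payload 5.6 kg.
Tool frame: the origin (TCP) lies between the finger pads; the fingertips stand 11 mm ahead of it and the grasp point (between the pads) lies 8 mm behind it; z points along the fingers, y is the line along which they close (so a half turn about z gives the same grasp; the last joint's range is limited). The gripper opens to 85 mm and grips with 20 to 120 N. Pads are 22 mm wide; open, the fingers measure 114 mm over their backs; the gripper's body (76 mm by 85 mm) begins 54 mm behind the grasp point. The pads swing forward as they close: fully open they stand 13 mm farther back than shut.
Start: joints at [-0.986, 0.255, 0.108, 0, -1.424, -0.285], TCP at [0.162, -0.525, 0.242] pointing down, gripper open.
Joint ranges: [-2.95, 2.95], [-1.21, 1.97], [-1.09, 1.5], [-2.87, 1.71], [-2.94, -0.07], [-3.05, 3.05]. Speed limits (rad/s): [2.57, 2.57, 3.14, 3.14, 3.14, 3.14].

### API

Orientations are given as a 3x3 rotation matrix whose columns are the frame's x, y, z axes.
In Python, from station import monitor, eyes, robot gives the robot as it stands. The module is installed in compiled form; this text tells all that it offers.
- The arm moves only by the shell command python3 -m handwheel 'ROWS'. ROWS is JSON, one flat list of numbers, 7 for each row, row after row: the turn, a rotation vector about the tool's x, y, z in units of 6 degrees (1.0 is 6 degrees), then the shift along the tool's x, y, z in units of 25 mm (1.0 is 25 mm), then the finger opening in mm, from 0 to 85.4. In form: [rx, ry, rz, dx, dy, dz, fingers, rx, ry, rz, dx, dy, dz, fingers, ...]. A call has 1 to 12 rows; each row is the pose to reach, as a shift and turn from the pose commanded when the call began, along the tool's axes at that moment; what a row does not reach only later rows make up. A row lasts 1/10 s, in which the tool goes at most 50 mm and 8.59 degrees, less where a joint would pass 70% of its speed; a pose out of reach is approached as far as the arm can. A call with a gripper value outside its range is refused whole. The fingers move at their own pace and stop on an object; the grip force is fixed at half the most. Time passes only in rows, so rows that repeat a pose let the fingers close. It gives the time, the measured TCP pose, the force, the opening and the grip force at its end, in the units of the state.
- monitor.sense(): the state, without advancing time (a new reading comes with each control period).
- eyes.capture(name): name is "side" or "top" or "wrist"; returns (picture, depth): 480x640x3 uint8, red, green, blue; 480x640 float32, m along the optical axis (not along the pixel's ray), 0 where there is no reading.
- eyes.camera_params(name): a dict with "mtx" (3x3 intrinsics, pixels), "rvec" (rotation vector, rad) and "tvec" (3), from world to camera coordinates, as OpenCV has them; the wrist camera has in their place "tool_from_camera" (4x4, takes a point from camera to tool coordinates, whose origin is the TCP and whose axes are the flange's). Camera axes: x right, y down, z forward; pixel columns grow to the right and rows downward; lengths in m; the calibration is good to about 2 mm. The wrist camera is an equidistant fisheye: a pixel r from the principal point sees the ray r / f radians off the axis. A picture is of the moment at which its call begins: read the wrist's pose just before it. camera_params takes no time and is no camera call.
- robot.job_done(): hands the job in; it is judged then, once.
The state is a dict: "time": time; "joint_pos": joint angles; "qd": joint speeds; "joint_efforts": joint torques, N m; "eef_pos": TCP position; "ee_rot": TCP orientation; "contact_force": force on the tool from outside, world axes, zero at the start; "wrist_torque": the same for the moment, N m; "width": finger opening in m; "gripper_force": force on a finger pad.
Only numpy, scipy, OpenCV 4.12 (cv2) and the standard library are available. Lean on these libraries where they do the work, as an engineer would, in place of code of your own. Each camera call takes 0.05 s, during which the arm holds its last target. There are 200 camera calls.

### The job

Change the workpiece in the bench laser marker: lift the marked rubber bellows out of the nest under the raised hood and lay it down in the shallow steel tray, then lay the waiting bellows from the lid of the carton fully home in the nest, its wide end to the front like the one before. Then lower the hood gently by its bar handle until it is fully shut, without letting it slam, and only then press the start button fully down and let it come up again. Do not drop the bellows and leave the other things on the bench where they are.

Things in the scene. Friction and masses are not known exactly. Their poses are not given: they have to be found in the camera images.
- marker: Bench laser marker, fixed: white plinth, top 66 mm above the bench, x = -150 to +125, y = -184 to +108 mm; hood and nest on the line y = 0, console at right. Origin on the bench; x to its back, y left. Nest, along x, middle at x = -3: plate (top z = 74) with two vee saddles at -35 and +35 mm of its middle and a stop 25 mm high, 30 wide at -57 and +57 mm.
- hood (a joint): Hood hinge angle, rad: 0 = shut, grows as it opens; its stop at 1.14 keeps it leaning over the nest. Stiff hinge, but below about 0.6 it falls if let go. The hood is a grey box open below, 215 mm from hinge axis to front wall, 204 wide, 92 high, walls 4, with a window and a finned block 76 wide, 45 high on top; 0.5 kg.
- hood_hinge (a point): Middle of the hood's hinge axis (parallel to the marker's y), at the back of the marker, 72 mm above the bench.
- hood_bar (a point): Middle of the hood's bar handle: round steel bar 12 mm thick, 110 mm between its posts, parallel to the hinge, its centre 35 mm off the front wall. With the hood shut it is 250 mm in front of the hinge axis and 72 mm above it; it moves with the hood.
- start (a joint): Travel of the start button in m: 0 = up, 0.006 = fully down; spring, 5 N when fully down. Springs back when released.
- start_top (a point): Centre of the top of the start button: a black round push button 32 mm across in a steel ring, pressed straight down, near the front of the raised console at the right of the hood (a small flat key switch lies behind it). Its centre is 45 mm beside the shut hood's side wall and about 50 mm below the hood's top.
- nest_big (a point): Where the wide-end point of a bellows is when it lies fully home in the nest (at the front of the nest).
- nest_small (a point): Where the narrow-end point of a bellows is when it lies fully home in the nest (towards the hinge).
- part_done: The marked black rubber bellows, in the nest at the start: ribbed cone lying on its side, 97 mm long, 60 mm across at the wide end, 37 at the narrow end, 0.11 kg; 52 mm across at its centre of mass (y = -7, z = 27 mm). Origin under mid-length on the plane it lies on; y axis runs from wide end (y = -48) to narrow end (+48). It lies in the nest just as on a flat bench.
- done_big (a point): Point on the marked bellows' centre line near its wide end (43 mm from its middle, 31.5 mm above its underside).
- done_small (a point): Point on the marked bellows' centre line near its narrow end (41 mm from its middle, 20 mm above its underside).
- part_next: The waiting bellows, lying on the lid of the carton; same shape, size and frame as the marked one. At the start its wide end looks roughly towards the robot.
- next_big (a point): Point on the waiting bellows' centre line near its wide end, as on the marked one.
- next_small (a point): Point on the waiting bellows' centre line near its narrow end, as on the marked one.
- tray: Shallow open steel tray, fixed on the bench at the other side of the marker from the carton: 190 mm (x) by 150 mm (y) by 24 mm high, walls and floor 3 mm. Origin: centre of its underside.
- carton: Shut brown mailer carton, fixed on the bench beside the marker, 135 mm (x) by 186 mm (y) by 90 mm high; the waiting bellows lies on its flat lid, 88 mm above the bench. Origin: centre of its underside.
- screwdriver: Bystander: red-handled screwdriver, 196 mm long (along its y, blade to -y), handle 28 mm thick, lying crosswise in front of the marker; origin under its middle.
- tape_measure: Bystander: tape measure, 38 x 87 x 60 mm, left of the marker; origin under its middle.
- elbow: Bystander: grey pipe elbow, 77 x 79 x 35 mm, right of the marker; origin under its middle.
- roll: Bystander: roll of brown tape, 94 mm across, 48 mm high, right of the marker; origin under its middle.

How it is judged:
On the way, in this order (a step that is already met when the one before it is completed fails the run):
1. The marked bellows lies inside the tray, let go (x of done_big in the frame of tray between -0.088 and 0.088 m and y of done_big in the frame of tray between -0.068 and 0.068 m and z of done_big in the frame of tray below 0.046 m and x of done_small in the frame of tray between -0.088 and 0.088 m and y of done_small in the frame of tray between -0.068 and 0.068 m and z of done_small in the frame of tray below 0.036 m and linear speed of part_done below 0.05 m/s and contact force between part_done and the fingers below 0.2 N), for 0.2 s.
2. The waiting bellows lies fully home in the nest, wide end to the front, let go (distance between next_big and nest_big below 0.009 m and distance between next_small and nest_small below 0.009 m and linear speed of part_next below 0.05 m/s and contact force between part_next and the fingers below 0.2 N), for 0.2 s.
3. The hood is fully shut (value of joint hood below 0.03 rad), for 0.2 s.
4. The start button is pressed fully down (value of joint start above 0.005 m), for 0.05 s.
At the end, for the whole second after the job is handed in: The marked bellows lies at rest wholly inside the tray, on its floor; the other bellows lies in the nest, both its end points within 9 mm of the nest's points; the hood is shut within 0.03 rad; the start button has been pressed beyond 5 of its 6 mm with the hood shut and is up again (within 1 mm) (all of step 1 and all of step 2 and value of joint hood below 0.03 rad and value of joint start below 0.001 m); the robot touches nothing.
It fails at once if Start button pressed while the hood is not shut (value of joint start above 0.003 m and value of joint hood above 0.06 rad).
It fails at once if Hood slammed: faster than 2 rad/s on its way down (velocity of joint hood below -2 rad/s).
It fails at once if A bellows dropped (falling free from 5 cm or more) ((linear speed of part_done above 1 m/s and contact force between part_done and the fingers below 0.05 N) or (linear speed of part_next above 1 m/s and contact force between part_next and the fingers below 0.05 N)).
It fails at once if Another thing on the bench moved by more than 3 cm (distance of any of screwdriver, tape_measure, elbow, roll from where it was at the start of the episode above 0.03 m).
It also fails if it takes over 72 s, if anything falls off the work surface, if the arm or the gripper's body presses on something with over 40 N, if the wrist force passes 120 N, or if a joint passes its speed limit or range.

## Working session

There is one attempt and no reset: what is moved stays moved. The work goes in short steps, Python scripts to look and compute and a shell command to move; the robot and the scene stay as the last step left them, time stands still between calls to the robot, and variables do not carry over. Pictures are saved under pics/ and viewed, at most 12 in all, crops included, and the job is handed in when it is done.

```bash
mkdir -p pics; ls; cat > h.py <<'E'
import numpy as np, cv2
from station import monitor, eyes, robot
from scipy.spatial.transform import Rotation as R
def cap(n):
    s=monitor.sense(); im,d=eyes.capture(n); np.savez('/tmp/%s.npz'%n,im=im,d=d,p=s['eef_pos'],r=s['ee_rot']); return im,d
def cloud(n):
    """HxWx3 world points from last capture of side/top"""
    z=np.load('/tmp/%s.npz'%n); d=z['d']; c=eyes.camera_params(n)
    K=np.array(c['mtx']); v,u=np.mgrid[:480,:640]
    P=np.stack([(u-K[0,2])/K[0,0]*d,(v-K[1,2])/K[1,1]*d,d],-1)
    M=cv2.Rodrigues(np.array(c['rvec'],float))[0]; W=(P-np.array(c['tvec']).ravel())@M
    W[d==0]=np.nan; return W
def save(im,f): cv2.imwrite('pics/'+f,im[:,:,::-1])
E
python3 - <<'E'
from h import *
for n in('top','side'):
    im,d=cap(n); save(im,n+'0.png'); c=eyes.camera_params(n)
    M=cv2.Rodrigues(np.array(c['rvec'],float))[0]; print(n,-M.T@np.array(c['tvec']).ravel(),M.round(2).tolist(),c['mtx'])
s=monitor.sense(); print(s)
E
```

```text
pics
top [-0.17418068 -0.09643528  1.48918289] [[0.08, -1.0, -0.01], [-0.89, -0.07, -0.46], [0.46, 0.04, -0.89]] [[599.78136554   0.         323.25224758]
 [  0.         599.78136554 250.38863295]
 [  0.           0.           1.        ]]
side [0.58406542 0.78950052 0.67586769] [[-1.0, 0.07, -0.0], [0.04, 0.56, -0.83], [-0.06, -0.83, -0.56]] [[446.92981258   0.         325.17376487]
 [  0.         446.92981258 239.83978359]
 [  0.           0.           1.        ]]
{'time': 0.1, 'joint_pos': array([-9.86426651e-01,  2.55658866e-01,  1.07165782e-01, -3.94185382e-04,
       -1.42388575e+00, -2.84606104e-01]), 'qd': array([ 0.000249  , -0.00165502,  0.00379434,  0.00071162, -0.00116738,
       -0.00010496]), 'joint_efforts': array([-3.37090984e-03, -3.87603092e+01,  2.38472843e+01,  5.37807763e+00,
       -3.86183878e-03, -1.91071956e-05]), 'eef_pos': array([ 0.16234367, -0.52507018,  0.24151836]), 'ee_rot': array([[-9.55423441e-01, -2.95238460e-01, -5.47788031e-04],
       [-2.95238960e-01,  9.55422210e-01,  1.53501463e-03],
       [ 7.01734958e-05,  1.62831733e-03, -9.99998672e-01]]), 'contact_force': array([-0.63532033,  0.25447428,  0.16075828]), 'wrist_torque': array([ 0.05087175,  0.01161846, -0.00972932]), 'gripper_force': 0.0, 'width': 0.08542140967095657}
```

View pics/top0.png

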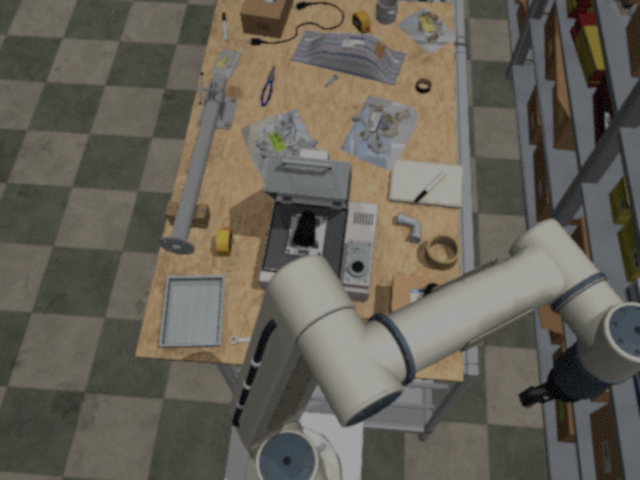

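View pics/side0.png

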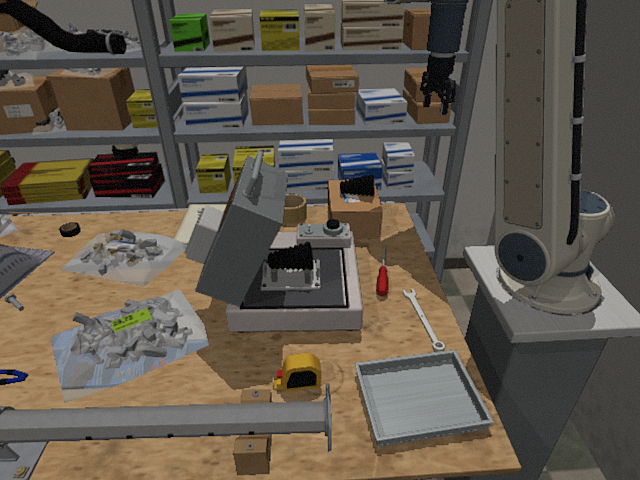

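```bash
python3 - <<'E'
from h import *
T=cloud('top');S=cloud('side')
def rect(P,name):
    P=P[np.isfinite(P).all(1)]
    if len(P)<5: print(name,len(P));return
    r=cv2.minAreaRect((P[:,:2]*1000).astype(np.float32)); print(name,len(P),np.round(r[0],1),np.round(r[1],1),round(r[2],1),'z',np.nanmedian(P[:,2]).round(4))
def box(W,u0,v0,u1,v1): return W[v0:v1,u0:u1].reshape(-1,3)
def zf(P,a,b): return P[(P[:,2]>a)&(P[:,2]<b)]
rect(zf(box(T,155,265,232,352),.014,.03),'tray T'); rect(zf(box(S,350,345,495,445),.014,.03),'tray S')
rect(zf(box(S,225,235,370,335),.060,.070),'plinth S'); rect(zf(box(T,255,195,380,300),.060,.070),'plinth T')
rect(zf(box(S,325,175,385,215),.080,.094),'carton S'); rect(zf(box(S,325,170,385,205),.098,.2),'next S')
rect(zf(box(S,290,215,355,250),.085,.2),'console S'); rect(zf(box(T,340,200,380,290),.085,.2),'console T')
for n,W,pts in(('T',T,[(306,228),(308,210),(302,248),(357,267),(357,250),(290,216),(320,218),(290,248),(318,250),(305,162),(285,161),(330,165),(306,200),(346,206)]),('S',S,[(330,226),(255,172),(290,255),(275,258),(305,255),(358,185),(345,188),(372,183),(383,278),(300,372)])):
    for u,v in pts: print(n,(u,v),W[v,u].round(4))
b=(T[...,2]>.09); 
E
python3 - <<'E'
import cv2
a=cv2.imread('pics/top0.png')[140:310,230:450]; b=cv2.imread('pics/side0.png')[140:340,190:400]
import numpy as np
a=cv2.resize(a,(440*800//880,340*800//880)); b=cv2.resize(b,(400,381))
a=cv2.copyMakeBorder(a,0,381-a.shape[0],0,0,0); cv2.imwrite('pics/crop.png',np.hstack([a,b]))
E
```

```text
tray T 747 [385.7 299.7] [201.2 159.9] 5.4 z 0.0223
tray S 2176 [385.4 301.2] [199.  160.9] 5.7 z 0.0258
plinth S 2759 [592.7  -6.3] [276.1 273.5] 87.2 z 0.0687
plinth T 4164 [590.2 -19.7] [291.1 277.6] 87.2 z 0.0656
carton S 1188 [ 428.7 -305.7] [195.1 135.2] 88.1 z 0.0915
next S 561 [ 420.1 -298.1] [55.4 95.2] 84.9 z 0.1251
console S 1106 [532.  -58.2] [198.7 131. ] 84.6 z 0.0952
console T 1116 [ 584.7 -119.6] [259.6  83.5] 5.5 z 0.0918
T (306, 228) [0.5838 0.015  0.1427]
T (308, 210) [0.6801 0.0205 0.0733]
T (302, 248) [0.5496 0.0239 0.0954]
T (357, 267) [ 0.4944 -0.1224  0.1172]
T (357, 250) [ 0.5571 -0.1203  0.0904]
T (290, 216) [0.6604 0.0686 0.0679]
T (320, 218) [ 0.6541 -0.0148  0.0783]
T (290, 248) [0.5601 0.0581 0.0705]
T (318, 250) [ 0.5614 -0.0168  0.0672]
T (305, 162) [0.6547 0.018  0.3323]
T (285, 161) [0.6552 0.0655 0.3307]
T (330, 165) [ 0.6538 -0.0411  0.3276]
T (306, 200) [0.7162 0.0295 0.0665]
T (346, 206) [ 0.7079 -0.0831  0.0617]
S (330, 226) [ 0.5099 -0.1124  0.1096]
S (255, 172) [0.6577 0.0595 0.3359]
S (290, 255) [0.6046 0.0378 0.1369]
S (275, 258) [0.636  0.0346 0.1286]
S (305, 255) [0.5738 0.0441 0.14  ]
S (358, 185) [ 0.4206 -0.2858  0.1279]
S (345, 188) [ 0.4546 -0.2949  0.1154]
S (372, 183) [ 0.3841 -0.2785  0.1362]
S (383, 278) [ 0.3952 -0.0062  0.0295]
S (300, 372) [0.5919 0.2694 0.0519]
```

View pics/crop.png

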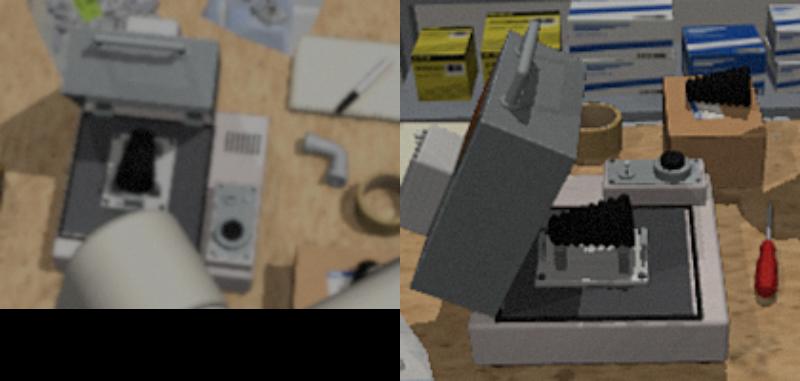

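```bash
cat >> h.py <<'E'
def Rm(tilt,yaw):
    t,y=np.radians([tilt,yaw]); Y=R.from_euler('z',y).as_matrix()
    return Y@np.array([[-np.cos(t),0,np.sin(t)],[0,1,0],[-np.sin(t),0,-np.cos(t)]])
def rows(G,tilt,yaw,s=None,r0=None):
    """row numbers for grasp point G (m); from measured state or given (pos,rot)"""
    st=monitor.sense(); p=st['eef_pos'] if s is None else np.array(s); A=st['ee_rot'] if r0 is None else r0
    B=Rm(tilt,yaw); P=np.array(G)+.008*B[:,2]
    rv=R.from_matrix(A.T@B).as_rotvec(degrees=True)/6; d=A.T@(P-p)/.025
    print(np.round(np.r_[rv,d],2).tolist(),'rows>=',max(np.linalg.norm(P-p)/.05,np.linalg.norm(rv)*6/8.59).round(1),'TCP',P.round(4),'tilt',tilt,'yaw',yaw)
    return P,B
E
python3 - <<'E'
from h import *
T=cloud('top');S=cloud('side')
print(np.round(eyes.camera_params('wrist')['tool_from_camera'],3).tolist(),eyes.camera_params('wrist')['mtx'])
W=T[168:192,272:345].reshape(-1,3); W=W[np.isfinite(W).all(1)]
W=W[(W[:,2]>.15)]; c=np.median(W,0); 
for k in range(4):
    n=np.linalg.svd(W-c)[2][2]; e=np.abs((W-c)@n); W=W[e<max(.006,np.median(e)*2)]; c=W.mean(0)
print('hood plane n',n.round(3),c.round(3),len(W),'yaw',np.degrees(np.arctan2(n[1],n[0])))
# bar pts
W=T[150:172,265:350].reshape(-1,3); W=W[(W[:,2]>.318)&(W[:,0]<.68)]
l=cv2.fitLine((W[:,:2]*1000).astype(np.float32),cv2.DIST_HUBER,0,.01,.01).ravel(); print('bar',len(W),np.nanmean(W,0),W.min(0),W.max(0),l)
# bellows in nest, high points
for n,X in(('T',T[195:262,280:335]),('S',S[235:275,262:320])):
    W=X.reshape(-1,3); W=W[(W[:,2]>.105)&(W[:,2]<.16)&(abs(W[:,1]-.02)<.05)&(W[:,0]>.53)&(W[:,0]<.67)]
    r=cv2.minAreaRect((W[:,:2]*1000).astype(np.float32)); print(n,len(W),r,W[:,2].max())
    for x in np.arange(.54,.66,.01):
        q=W[abs(W[:,0]-x)<.005]
        if len(q)>3: print(round(x,2),len(q),'y',q[:,1].min().round(3),q[:,1].max().round(3),'z',np.percentile(q[:,2],95).round(3))
W=S[168:205,330:385].reshape(-1,3); W=W[(W[:,2]>.096)&(W[:,2]<.16)&(W[:,1]<-.2)]
print('next')
for x in np.arange(.36,.49,.01):
    q=W[abs(W[:,0]-x)<.005]
    if len(q)>3: print(round(x,2),len(q),'y',q[:,1].min().round(3),q[:,1].max().round(3),'z',np.percentile(q[:,2],95).round(3))
rows([.33,-.29,.33],35,-30)
E
```

```text
[[0.0, -0.946, -0.324, 0.084], [1.0, 0.0, 0.0, 0.001], [-0.0, -0.324, 0.946, -0.132], [0.0, 0.0, 0.0, 1.0]] [[371.64829954   0.         319.03783088]
 [  0.         371.64829954 236.54109041]
 [  0.           0.           1.        ]]
hood plane n [ 0.444 -0.022 -0.896] [0.641 0.011 0.281] 1624 yaw -2.8609885409775226
bar 258 [0.65291147 0.01522609 0.33064609] [ 0.6433068  -0.04400199  0.32013172] [0.66384465 0.07578088 0.33772598] [5.5676222e-02 9.9844885e-01 6.5242627e+02 1.5410794e+01]
T 616 ((601.4097900390625, 20.178157806396484), (96.51718139648438, 60.061336517333984), 3.14304518699646) 0.1531528707763894
0.55 4 y -0.002 0.024 z 0.108
0.56 197 y -0.012 0.048 z 0.147
0.57 60 y -0.009 0.048 z 0.149
0.58 72 y -0.009 0.047 z 0.146
0.59 58 y -0.007 0.042 z 0.142
0.6 48 y -0.007 0.041 z 0.142
0.61 47 y -0.006 0.04 z 0.139
0.62 40 y -0.004 0.035 z 0.133
0.63 45 y -0.004 0.039 z 0.131
0.64 28 y -0.003 0.034 z 0.128
0.65 17 y 0.0 0.032 z 0.125
S 944 ((605.3330078125, 24.11583709716797), (63.57267761230469, 92.74836730957031), 87.42939758300781) 0.15393782315206317
0.56 74 y -0.006 0.055 z 0.151
0.57 145 y 0.01 0.058 z 0.152
0.58 124 y 0.007 0.056 z 0.149
0.59 113 y 0.008 0.049 z 0.146
0.6 105 y 0.007 0.048 z 0.143
0.61 96 y 0.011 0.044 z 0.14
0.62 83 y 0.009 0.042 z 0.136
0.63 83 y 0.009 0.043 z 0.135
0.64 78 y 0.013 0.045 z 0.131
0.65 43 y 0.01 0.045 z 0.129
next
0.37 11 y -0.321 -0.294 z 0.126
0.38 39 y -0.317 -0.269 z 0.151
0.39 88 y -0.308 -0.267 z 0.149
0.4 73 y -0.313 -0.274 z 0.146
0.41 70 y -0.314 -0.277 z 0.142
0.42 65 y -0.312 -0.282 z 0.139
0.43 56 y -0.316 -0.284 z 0.137
0.44 58 y -0.315 -0.288 z 0.134
0.45 53 y -0.325 -0.29 z 0.13
0.46 45 y -0.323 -0.296 z 0.127
0.47 10 y -0.315 -0.296 z 0.12
[2.41, -5.5, 7.61, -9.31, 6.87, -3.27] rows>= 6.8 TCP [ 0.334  -0.2923  0.3234] tilt 35 yaw -30
```

```bash
cat >> h.py <<'E'
def wcloud():
    z=np.load('/tmp/wrist.npz'); d=z['d']; c=eyes.camera_params('wrist'); K=np.array(c['mtx']); X=np.array(c['tool_from_camera'])
    v,u=np.mgrid[:480,:640]; a=(u-K[0,2])/K[0,0]; b=(v-K[1,2])/K[1,1]; th=np.hypot(a,b)+1e-9
    k=np.tan(th)/th; P=np.stack([a*k*d,b*k*d,d],-1); P=P@X[:3,:3].T+X[:3,3]; W=P@z['r'].T+z['p']; W[d==0]=np.nan; return W
E
python3 - <<'E'
from h import *
rows([.36,-.295,.29],35,-13)
E
```

```text
[1.55, -5.7, 4.87, -10.43, 6.37, -1.67] rows>= 6.2 TCP [ 0.3645 -0.296   0.2834] tilt 35 yaw -13
```

```bash
python3 -m handwheel '[1.55,-5.7,4.87,-10.4,6.4,-1.7,85, 1.55,-5.7,4.87,-10.4,6.4,-1.7,85, 1.55,-5.7,4.87,-10.4,6.4,-1.7,85, 1.55,-5.7,4.87,-10.4,6.4,-1.7,85, 1.55,-5.7,4.87,-10.4,6.4,-1.7,85, 1.55,-5.7,4.87,-10.4,6.4,-1.7,85, 1.55,-5.7,4.87,-10.4,6.4,-1.7,85, 1.55,-5.7,4.87,-10.4,6.4,-1.7,85, 1.55,-5.7,4.87,-10.4,6.4,-1.7,85, 1.55,-5.7,4.87,-10.4,6.4,-1.7,85]'
python3 - <<'E'
from h import *
im,d=cap('wrist'); save(im,'w1.png'); W=wcloud()
s=monitor.sense(); print(s['joint_pos'].round(2))
Q=W.reshape(-1,3); Q=Q[(Q[:,2]>.098)&(Q[:,2]<.16)&(Q[:,0]>.35)&(Q[:,0]<.5)&(Q[:,1]<-.25)&(Q[:,1]>-.37)]
print(len(Q), cv2.minAreaRect((Q[:,:2]*1000).astype(np.float32)))
for x in np.arange(.36,.49,.01):
    q=Q[abs(Q[:,0]-x)<.005]
    if len(q)>3: print(round(x,2),len(q),'y',q[:,1].min().round(3),q[:,1].max().round(3),'z',np.percentile(q[:,2],95).round(3))
E
```

```text
time: 1.1
eef_pos: [0.3633, -0.2965, 0.2845]
ee_rot: [[-0.798, 0.226, 0.558], [0.185, 0.974, -0.131], [-0.573, -0.001, -0.819]]
contact_force: [-0.7, -0.3, 0.3]
width: 0.0848
gripper_force: 0.0
[-0.45 -0.26 -0.39 -0.17 -0.85 -1.27]
6350 ((416.8808898925781, -306.8134765625), (59.57194900512695, 91.95881652832031), 78.04474639892578)
0.37 1216 y -0.328 -0.285 z 0.134
0.38 2392 y -0.328 -0.269 z 0.147
0.39 501 y -0.33 -0.27 z 0.147
0.4 542 y -0.33 -0.273 z 0.144
0.41 397 y -0.331 -0.277 z 0.141
0.42 344 y -0.33 -0.281 z 0.138
0.43 291 y -0.33 -0.286 z 0.134
0.44 265 y -0.33 -0.289 z 0.131
0.45 209 y -0.331 -0.292 z 0.127
0.46 193 y -0.332 -0.296 z 0.125
```

View pics/w1.png

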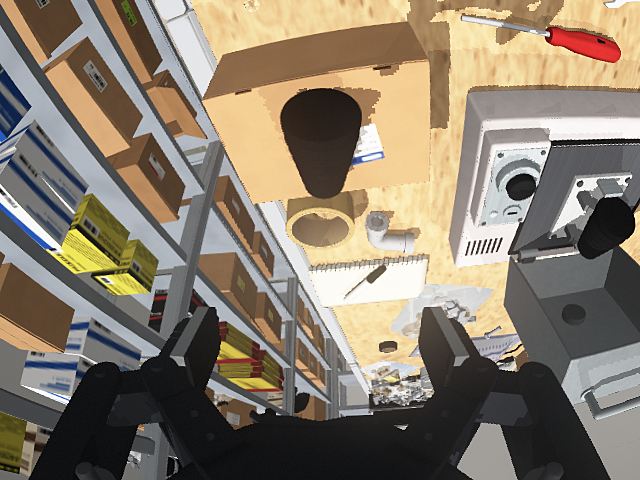

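```bash
python3 - <<'E'
from h import *
rows([.495,.022,.24],38,-2.8)
E
```

```text
[-1.03, -0.5, -1.38, -0.84, 13.65, 3.05] rows>= 7.0 TCP [0.4999 0.0218 0.2337] tilt 38 yaw -2.8
```

```bash
python3 -m handwheel '[-1.03,-0.5,-1.38,-0.84,13.65,3.05,85, -1.03,-0.5,-1.38,-0.84,13.65,3.05,85, -1.03,-0.5,-1.38,-0.84,13.65,3.05,85, -1.03,-0.5,-1.38,-0.84,13.65,3.05,85, -1.03,-0.5,-1.38,-0.84,13.65,3.05,85, -1.03,-0.5,-1.38,-0.84,13.65,3.05,85, -1.03,-0.5,-1.38,-0.84,13.65,3.05,85, -1.03,-0.5,-1.38,-0.84,13.65,3.05,85, -1.03,-0.5,-1.38,-0.84,13.65,3.05,85, -1.03,-0.5,-1.38,-0.84,13.65,3.05,85]'
python3 - <<'E'
from h import *
im,d=cap('wrist'); save(im,'w2.png'); W=wcloud()
s=monitor.sense(); print(s['joint_pos'].round(2))
Q=W.reshape(-1,3); Q=Q[(Q[:,2]>.104)&(Q[:,2]<.165)&(Q[:,0]>.53)&(Q[:,0]<.66)&(abs(Q[:,1]-.02)<.045)]
print(len(Q), cv2.minAreaRect((Q[:,:2]*1000).astype(np.float32)))
for x in np.arange(.54,.66,.01):
    q=Q[abs(Q[:,0]-x)<.005]
    if len(q)>3: print(round(x,2),len(q),'y',q[:,1].min().round(3),q[:,1].max().round(3),'z',np.percentile(q[:,2],95).round(3))
rows([.5945,.0193,.150],38,-2.8); rows([.5945,.0193,.118],38,-2.8)
E
```

```text
time: 2.15
eef_pos: [0.5009, 0.024, 0.2328]
ee_rot: [[-0.788, 0.046, 0.614], [0.034, 0.999, -0.03], [-0.615, -0.003, -0.789]]
contact_force: [-0.7, -1.6, -0.5]
width: 0.0849
gripper_force: 0.0
[ 0.52 -0.24 -0.86  0.76 -0.5  -2.73]
5562 ((601.7470703125, 21.595687866210938), (63.250240325927734, 92.25562286376953), 87.42284393310547)
0.56 4184 y -0.008 0.055 z 0.146
0.57 314 y -0.008 0.054 z 0.15
0.58 366 y -0.006 0.05 z 0.146
0.59 178 y -0.001 0.044 z 0.144
0.6 139 y -0.001 0.043 z 0.14
0.61 111 y 0.0 0.04 z 0.137
0.62 88 y 0.002 0.041 z 0.135
0.63 66 y 0.004 0.038 z 0.133
0.64 67 y 0.003 0.036 z 0.13
0.65 47 y 0.008 0.034 z 0.127
[-0.01, -0.01, 0.03, -0.94, 0.05, 5.25] rows>= 2.7 TCP [0.5994 0.0191 0.1437] tilt 38 yaw -2.8
[-0.01, -0.01, 0.03, -0.15, 0.05, 6.26] rows>= 3.1 TCP [0.5994 0.0191 0.1117] tilt 38 yaw -2.8
```

View pics/w2.png

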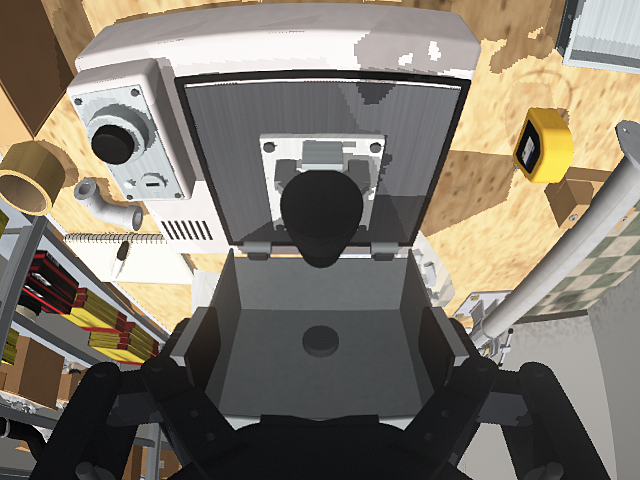

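```bash
python3 - <<'E'
from h import *
s=np.array([.4999,.0218,.2337]);r0=Rm(38,-2.8)
rows([.560,.0215,.175],30,-2.8,s,r0); rows([.5945,.0212,.119],30,-2.8,s,r0)
E
```

```text
[0.0, 1.33, -0.0, -0.4, 0.11, 3.65] rows>= 1.8 TCP [0.564  0.0213 0.1681] tilt 30 yaw -2.8
[0.0, 1.33, -0.0, -0.11, 0.16, 6.26] rows>= 3.1 TCP [0.5985 0.021  0.1121] tilt 30 yaw -2.8
```

```bash
python3 -m handwheel '[0,1.33,0,-0.4,0.1,3.65,85, 0,1.33,0,-0.4,0.1,3.65,85, 0,1.33,0,-0.4,0.1,3.65,85, 0,1.33,0,-0.3,0.1,4.6,85, 0,1.33,0,-0.2,0.1,5.5,85, 0,1.33,0,-0.11,0.1,6.26,85, 0,1.33,0,-0.11,0.1,6.26,85, 0,1.33,0,-0.11,0.1,6.26,85]'; python3 - <<'E'
from h import *
rows([.5945,.0212,.119],30,-2.8)
E
```

```text
time: 3.0
eef_pos: [0.5983, 0.0186, 0.1127]
ee_rot: [[-0.865, 0.05, 0.5], [0.042, 0.999, -0.026], [-0.501, -0.001, -0.866]]
contact_force: [-0.0, -0.5, -1.2]
width: 0.0847
gripper_force: 0.0
[-0.02, 0.01, -0.0, 0.01, 0.1, 0.02] rows>= 0.0 TCP [0.5985 0.021  0.1121] tilt 30 yaw -2.8
```

```bash
python3 -m handwheel '[0,0,0,0,0.06,0,70, 0,0,0,0,0.06,0,50, 0,0,0,0,0.06,0,35, 0,0,0,0,0.06,0,35, 0,0,0,0,0.06,0,35, 0,0,0,0,0.06,0,35, 0,0,0,0,0.06,0,35, 0,0,0,0,0.06,0,35, 0,0,0,0,0.06,0,35]'
```

```text
time: 3.9
eef_pos: [0.5987, 0.0213, 0.1145]
ee_rot: [[-0.863, 0.048, 0.502], [0.041, 0.999, -0.026], [-0.503, -0.002, -0.864]]
contact_force: [-5.6, -5.2, 8.0]
width: 0.0518
gripper_force: 59.3
```

```bash
python3 -m handwheel '[0,0,0,-0.3,0.03,-0.52,35, 0,0,0,-0.6,0.03,-1.04,35, 0,0,0,-0.6,0.03,-1.04,35]'; python3 - <<'E'
from h import *
s=monitor.sense(); print(s['joint_pos'].round(2))
P,B=rows([.455,.0212,.24],30,-2.8)
rows([.33,.25,.20],30,40,P,B)
P,B=rows([.38,.295,.10],20,40,P,B)
E
```

```text
time: 4.2
eef_pos: [0.5999, 0.0245, 0.1455]
ee_rot: [[-0.862, 0.046, 0.505], [0.04, 0.999, -0.021], [-0.505, 0.002, -0.863]]
contact_force: [0.4, 0.4, -0.6]
width: 0.0519
gripper_force: 61.3
[ 0.38  0.11 -0.67  0.61 -0.37 -2.52]
[0.03, 0.06, 0.02, 3.09, -0.39, -5.86] rows>= 3.3 TCP [0.459  0.021  0.2331] tilt 30 yaw -2.8
[-3.57, 0.0, -6.18, 5.55, 9.01, -1.36] rows>= 5.3 TCP [0.3331 0.2526 0.1931] tilt 30 yaw 40
[-3.02, 1.59, -6.47, 5.94, 10.87, 3.06] rows>= 6.4 TCP [0.3821 0.2968 0.0925] tilt 20 yaw 40
```

```bash
python3 -m handwheel '[0,0,0,1.5,-0.3,-2.9,35, 0,0,0,3.1,-0.3,-5.85,35, 0,0,0,3.1,-0.3,-5.85,35, 0,0,0,3.1,-0.3,-5.85,35, 0,0,0,3.1,-0.3,-5.85,35, 0,0,0,3.1,-0.3,-5.85,35]'; python3 - <<'E'
from h import *
s=monitor.sense(); print(s['joint_pos'].round(2))
rows([.34,.26,.20],30,38)
rows([.375,.292,.12],30,38)
E
```

```text
time: 4.8
eef_pos: [0.4579, 0.0222, 0.2298]
ee_rot: [[-0.864, 0.047, 0.501], [0.04, 0.999, -0.024], [-0.501, -0.0, -0.865]]
contact_force: [0.6, 0.3, -2.4]
width: 0.0517
gripper_force: 62.1
[ 0.61 -0.28 -0.74  0.47 -0.74 -2.53]
[-3.4, 0.01, -5.87, 5.09, 9.39, -1.25] rows>= 5.4 TCP [0.3432 0.2625 0.1931] tilt 30 yaw 38
[-3.4, 0.01, -5.87, 5.53, 10.73, 2.19] rows>= 6.1 TCP [0.3782 0.2945 0.1131] tilt 30 yaw 38
```

```bash
python3 -m handwheel '[-3.4,0,-5.87,5.1,9.4,-1.25,35, -3.4,0,-5.87,5.1,9.4,-1.25,35, -3.4,0,-5.87,5.1,9.4,-1.25,35, -3.4,0,-5.87,5.1,9.4,-1.25,35, -3.4,0,-5.87,5.1,9.4,-1.25,35, -3.4,0,-5.87,5.1,9.4,-1.25,35, -3.4,0,-5.87,5.1,9.4,-1.25,35, -3.4,0,-5.87,5.5,10.7,2.2,35, -3.4,0,-5.87,5.5,10.7,2.2,35, -3.4,0,-5.87,5.5,10.7,2.2,35, -3.4,0,-5.87,5.5,10.7,2.2,35, -3.4,0,-5.87,5.5,10.7,2.2,35]'; python3 - <<'E'
from h import *
s=monitor.sense(); print(s['joint_pos'].round(2))
im,d=cap('side'); save(im,'s1.png'); cv2.imwrite('pics/s1c.png',cv2.resize(im[220:460,330:560,::-1],(690,600)))
for z in (.06,.045,.036,.033): rows([.375,.292,z],30,38)
E
```

```text
time: 6.0
eef_pos: [0.3799, 0.2927, 0.113]
ee_rot: [[-0.683, -0.614, 0.395], [-0.533, 0.789, 0.306], [-0.499, -0.001, -0.866]]
contact_force: [0.3, 0.4, -1.2]
width: 0.0514
gripper_force: 62.3
[ 1.   -0.09 -1.01  0.84 -0.23 -2.69]
[-0.01, 0.01, -0.01, 1.24, 0.08, 2.09] rows>= 1.2 TCP [0.3782 0.2945 0.0531] tilt 30 yaw 38
[-0.01, 0.01, -0.01, 1.54, 0.08, 2.61] rows>= 1.5 TCP [0.3782 0.2945 0.0381] tilt 30 yaw 38
[-0.01, 0.01, -0.01, 1.72, 0.08, 2.93] rows>= 1.7 TCP [0.3782 0.2945 0.0291] tilt 30 yaw 38
[-0.01, 0.01, -0.01, 1.78, 0.08, 3.03] rows>= 1.8 TCP [0.3782 0.2945 0.0261] tilt 30 yaw 38
```

View pics/s1c.png

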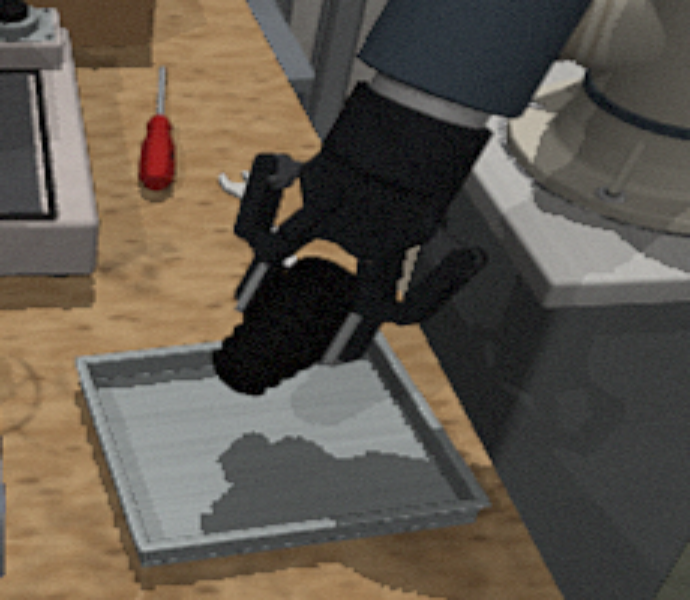

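```bash
python3 -m handwheel '[0,0,0,0.6,0.05,1.05,35, 0,0,0,1.24,0.05,2.09,35, 0,0,0,1.35,0.05,2.35,35, 0,0,0,1.54,0.05,2.61,35, 0,0,0,1.6,0.05,2.75,35, 0,0,0,1.68,0.05,2.87,35, 0,0,0,1.68,0.05,2.87,35, 0,0,0,1.68,0.05,2.87,35]'; python3 - <<'E'
from h import *
s=monitor.sense(); print(s['joint_pos'].round(2))
E
```

```text
time: 6.85
eef_pos: [0.4121, 0.2573, 0.0673]
ee_rot: [[-0.617, -0.665, 0.421], [-0.658, 0.729, 0.187], [-0.431, -0.162, -0.888]]
contact_force: [-0.2, 0.2, -1.3]
width: 0.052
gripper_force: 63.3
[ 0.56  0.02 -1.09  1.71 -0.07 -3.05]
```

```bash
python3 - <<'E'
from h import *
P,B=rows([.36,.27,.18],30,55)
rows([.38,.285,.15],30,110,P,B)
E
```

```text
[-2.35, -0.85, -1.13, -1.01, 1.11, -4.47] rows>= 2.4 TCP [0.3623 0.2733 0.1731] tilt 30 yaw 55
[-4.58, 0.0, -7.94, -0.16, -0.18, 1.48] rows>= 6.4 TCP [0.3786 0.2888 0.1431] tilt 30 yaw 110
```

```bash
python3 -m handwheel '[-0.5,-0.2,-0.3,-0.3,0.3,-1.2,35, -1,-0.4,-0.6,-0.6,0.6,-2.4,35, -1.7,-0.6,-0.9,-0.9,0.9,-3.5,35, -2.35,-0.85,-1.13,-1,1.1,-4.47,35, -2.35,-0.85,-1.13,-1,1.1,-4.47,35, -2.35,-0.85,-1.13,-1,1.1,-4.47,35, -2.35,-0.85,-1.13,-1,1.1,-4.47,35, -2.35,-0.85,-1.13,-1,1.1,-4.47,35]'; python3 - <<'E'
from h import *
s=monitor.sense(); print(s['joint_pos'].round(2))
P,B=rows([.36,.27,.18],30,55)
rows([.38,.285,.15],30,110)
E
```

```text
time: 7.65
eef_pos: [0.3604, 0.274, 0.1734]
ee_rot: [[-0.497, -0.821, 0.283], [-0.709, 0.572, 0.413], [-0.501, 0.005, -0.866]]
contact_force: [1.7, -0.6, -0.6]
width: 0.0517
gripper_force: 63.4
[ 1.02 -0.22 -0.7   0.04 -0.57 -1.66]
[0.05, 0.01, -0.0, -0.01, -0.08, 0.02] rows>= 0.0 TCP [0.3623 0.2733 0.1731] tilt 30 yaw 55
[-4.54, 0.03, -7.94, -0.17, -0.27, 1.5] rows>= 6.4 TCP [0.3786 0.2888 0.1431] tilt 30 yaw 110
```

```bash
python3 -m handwheel '[-4.54,0,-7.94,-0.17,-0.25,1.5,35, -4.54,0,-7.94,-0.17,-0.25,1.5,35, -4.54,0,-7.94,-0.17,-0.25,1.5,35, -4.54,0,-7.94,-0.17,-0.25,1.5,35, -4.54,0,-7.94,-0.17,-0.25,1.5,35, -4.54,0,-7.94,-0.17,-0.25,1.5,35, -4.54,0,-7.94,-0.17,-0.25,1.5,35, -4.54,0,-7.94,-0.17,-0.25,1.5,35, -4.54,0,-7.94,-0.17,-0.25,1.5,35, -4.54,0,-7.94,-0.17,-0.25,1.5,35]'; python3 - <<'E'
from h import *
s=monitor.sense(); print(s['joint_pos'].round(2))
for z in (.08,.06,.038,.0345): rows([.387,.292,z],30,110)
E
```

```text
time: 8.65
eef_pos: [0.3807, 0.2872, 0.1415]
ee_rot: [[0.292, -0.942, -0.166], [-0.817, -0.336, 0.469], [-0.498, -0.001, -0.867]]
contact_force: [-0.8, -0.6, -1.6]
width: 0.0517
gripper_force: 63.4
[ 0.56  0.17 -0.18 -0.56 -1.16 -0.01]
[-0.04, -0.02, -0.05, 1.14, -0.3, 2.5] rows>= 1.4 TCP [0.3856 0.2958 0.0731] tilt 30 yaw 110
[-0.04, -0.02, -0.05, 1.54, -0.3, 3.19] rows>= 1.8 TCP [0.3856 0.2958 0.0531] tilt 30 yaw 110
[-0.04, -0.02, -0.05, 1.98, -0.3, 3.96] rows>= 2.2 TCP [0.3856 0.2958 0.0311] tilt 30 yaw 110
[-0.04, -0.02, -0.05, 2.05, -0.3, 4.08] rows>= 2.3 TCP [0.3856 0.2958 0.0276] tilt 30 yaw 110
```

```bash
python3 -m handwheel '[0,0,0,0.6,-0.15,1.25,35, 0,0,0,1.14,-0.3,2.5,35, 0,0,0,1.4,-0.3,2.95,35, 0,0,0,1.6,-0.3,3.3,35, 0,0,0,1.8,-0.3,3.65,35, 0,0,0,1.95,-0.3,3.9,35, 0,0,0,1.95,-0.3,3.9,35, 0,0,0,1.95,-0.3,3.9,35]'; python3 - <<'E'
from h import *
s=monitor.sense(); print(s['joint_pos'].round(2))
im,d=cap('side'); save(im,'s2.png'); cv2.imwrite('pics/s2c.png',cv2.resize(im[300:460,330:510,::-1],(675,600)))
E
```

```text
time: 9.45
eef_pos: [0.3863, 0.2951, 0.0334]
ee_rot: [[0.293, -0.942, -0.166], [-0.816, -0.336, 0.47], [-0.498, -0.002, -0.867]]
contact_force: [0.3, -0.7, -1.4]
width: 0.0518
gripper_force: 63.3
[ 0.56  0.33 -0.27 -0.64 -0.95  0.16]
```

View pics/s2c.png

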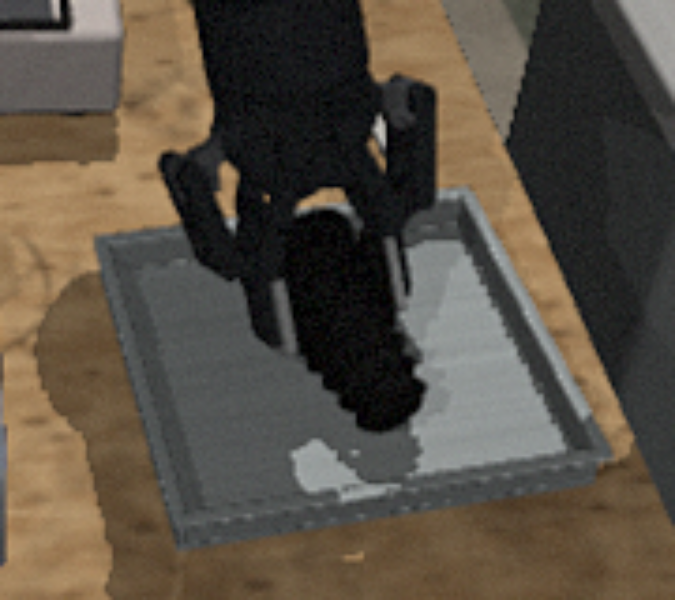

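```bash
python3 -m handwheel '[0,0,0,0.04,0,0.07,35, 0,0,0,0.08,0,0.14,35, 0,0,0,0.1,0,0.17,35, 0,0,0,0.1,0,0.17,35]'
```

```text
time: 9.9
eef_pos: [0.3859, 0.2949, 0.0279]
ee_rot: [[0.292, -0.942, -0.166], [-0.816, -0.336, 0.47], [-0.498, -0.001, -0.867]]
contact_force: [-0.3, 0.6, -1.0]
width: 0.0517
gripper_force: 63.3
```

```bash
python3 -m handwheel '[0,0,0,0.04,0,0.07,35, 0,0,0,0.06,0,0.1,35, 0,0,0,0.07,0,0.12,35, 0,0,0,0.07,0,0.12,35]'
```

```text
time: 10.3
eef_pos: [0.3861, 0.295, 0.027]
ee_rot: [[0.295, -0.941, -0.166], [-0.815, -0.338, 0.471], [-0.499, -0.003, -0.866]]
contact_force: [-5.1, -8.1, 20.8]
width: 0.0516
gripper_force: 65.2
```

```bash
python3 -m handwheel '[0,0,0,-0.03,0,-0.05,35, 0,0,0,-0.03,0,-0.05,60, 0,0,0,-0.03,0,-0.05,70, 0,0,0,-0.03,0,-0.05,85, 0,0,0,-0.03,0,-0.05,85, 0,0,0,-0.03,0,-0.05,85, 0,0,0,-0.03,0,-1,85, 0,0,0,-0.03,0,-2.5,85, 0,0,0,-0.03,0,-4,85, 0,0,0,-0.03,0,-5.5,85, 0,0,0,-0.03,0,-5.5,85]'; python3 - <<'E'
from h import *
im,d=cap('wrist'); save(im,'w3.png'); W=wcloud(); Q=W.reshape(-1,3)
Q=Q[(abs(Q[:,0]-.385)<.08)&(abs(Q[:,1]-.3)<.062)&(Q[:,2]>.012)&(Q[:,2]<.1)]
print(len(Q),cv2.minAreaRect((Q[:,:2]*1000).astype(np.float32)),Q[:,2].max(),np.percentile(Q[:,2],90))
print(monitor.sense()['joint_pos'].round(2))
S=cap('side');W=cloud('side');Q=W[330:450,350:495].reshape(-1,3);Q=Q[(abs(Q[:,0]-.385)<.07)&(abs(Q[:,1]-.3)<.06)&(Q[:,2]>.012)&(Q[:,2]<.1)];print(len(Q),cv2.minAreaRect((Q[:,:2]*1000).astype(np.float32)),Q[:,2].max())
E
```

```text
time: 11.4
eef_pos: [0.4118, 0.2301, 0.1484]
ee_rot: [[0.296, -0.942, -0.158], [-0.816, -0.335, 0.471], [-0.497, -0.011, -0.868]]
contact_force: [0.3, 0.1, -0.4]
width: 0.0852
gripper_force: 0.0
6895 ((384.87066650390625, 299.77740478515625), (60.24721145629883, 93.4607162475586), 18.478530883789062) 0.0642764458741062 0.05798504279545695
[ 0.42  0.2  -0.14 -0.55 -1.24  0.11]
1629 ((383.92303466796875, 301.796142578125), (55.8844108581543, 94.28398895263672), 22.82640266418457) 0.06581381255534326
```

```bash
python3 - <<'E'
from h import *
P,B=rows([.385,.05,.30],28,50)
P,B=rows([.365,-.295,.25],27,-11.5,P,B)
E
```

```text
[4.79, 0.3, 8.71, 2.6, 3.18, -8.36] rows>= 6.9 TCP [0.3874 0.0529 0.2929] tilt 28 yaw 50
[4.73, 0.15, 9.09, 10.8, -8.39, -3.47] rows>= 7.2 TCP [ 0.3686 -0.2957  0.2429] tilt 27 yaw -11.5
```

```bash
python3 -m handwheel '[0,0,0,0,0,-3,85, 4.79,0.3,8.71,2.6,3.18,-8.36,85, 4.79,0.3,8.71,2.6,3.18,-8.36,85, 4.79,0.3,8.71,2.6,3.18,-8.36,85, 4.79,0.3,8.71,2.6,3.18,-8.36,85, 4.79,0.3,8.71,2.6,3.18,-8.36,85, 4.79,0.3,8.71,2.6,3.18,-8.36,85, 4.79,0.3,8.71,2.6,3.18,-8.36,85, 4.79,0.3,8.71,2.6,3.18,-8.36,85, 4.79,0.3,8.71,2.6,3.18,-8.36,85, 4.79,0.3,8.71,2.6,3.18,-8.36,85]'; python3 - <<'E'
from h import *
print(monitor.sense()['joint_pos'].round(2))
P,B=rows([.365,-.295,.25],27,-11.5)
E
```

```text
time: 12.6
eef_pos: [0.3876, 0.0533, 0.292]
ee_rot: [[-0.566, -0.768, 0.298], [-0.679, 0.64, 0.36], [-0.467, 0.001, -0.884]]
contact_force: [-0.2, 0.2, 0.3]
width: 0.085
gripper_force: 0.0
[ 0.28 -0.29 -0.29 -0.29 -1.17 -0.91]
[4.75, 0.12, 9.12, 10.83, -8.35, -3.51] rows>= 7.2 TCP [ 0.3686 -0.2957  0.2429] tilt 27 yaw -11.5
```

```bash
python3 -m handwheel '[4.75,0.1,9.1,10.8,-8.35,-3.5,85, 4.75,0.1,9.1,10.8,-8.35,-3.5,85, 4.75,0.1,9.1,10.8,-8.35,-3.5,85, 4.75,0.1,9.1,10.8,-8.35,-3.5,85, 4.75,0.1,9.1,10.8,-8.35,-3.5,85, 4.75,0.1,9.1,10.8,-8.35,-3.5,85, 4.75,0.1,9.1,10.8,-8.35,-3.5,85, 4.75,0.1,9.1,10.8,-8.35,-3.5,85, 4.75,0.1,9.1,10.8,-8.35,-3.5,85, 4.75,0.1,9.1,10.8,-8.35,-3.5,85, 4.75,0.1,9.1,10.8,-8.35,-3.5,85]'; python3 - <<'E'
from h import *
print(monitor.sense()['joint_pos'].round(2))
im,d=cap('wrist'); W=wcloud(); Q=W.reshape(-1,3)
Q=Q[(Q[:,2]>.098)&(Q[:,2]<.16)&(Q[:,0]>.35)&(Q[:,0]<.5)&(Q[:,1]<-.25)&(Q[:,1]>-.36)]
print(len(Q), cv2.minAreaRect((Q[:,:2]*1000).astype(np.float32)))
for x in np.arange(.36,.49,.02):
    q=Q[abs(Q[:,0]-x)<.005]
    if len(q)>3: print(round(x,2),len(q),'y',q[:,1].min().round(3),q[:,1].max().round(3),'z',np.percentile(q[:,2],95).round(3))
rows([.38,-.2975,.19],27,-11.5)
rows([.411,-.3037,.117],27,-11.5)
E
```

```text
time: 13.7
eef_pos: [0.3681, -0.295, 0.2436]
ee_rot: [[-0.871, 0.199, 0.449], [0.177, 0.98, -0.09], [-0.458, 0.001, -0.889]]
contact_force: [-0.0, -0.6, 0.8]
width: 0.0847
gripper_force: 0.0
[-0.42 -0.17 -0.38 -0.13 -0.89 -1.29]
7500 ((417.21002197265625, -305.904296875), (59.4469108581543, 92.40593719482422), 79.50296020507812)
0.38 2915 y -0.328 -0.269 z 0.147
0.4 622 y -0.33 -0.274 z 0.144
0.42 384 y -0.33 -0.282 z 0.138
0.44 286 y -0.331 -0.289 z 0.131
0.46 219 y -0.332 -0.297 z 0.124
[0.01, 0.04, 0.0, 0.56, -0.01, 2.45] rows>= 1.3 TCP [ 0.3836 -0.2982  0.1829] tilt 27 yaw -11.5
[0.01, 0.04, 0.0, 0.77, -0.01, 5.63] rows>= 2.8 TCP [ 0.4146 -0.3044  0.1099] tilt 27 yaw -11.5
```

```bash
python3 -m handwheel '[0,0,0,0.56,0,2.45,85, 0,0,0,0.56,0,2.45,85, 0,0,0,0.65,0,3.6,85, 0,0,0,0.72,0,4.8,85, 0,0,0,0.77,0,5.62,85, 0,0,0,0.77,0,5.62,85, 0,0,0,0.77,0,5.62,85]'; python3 - <<'E'
from h import *
print(monitor.sense()['joint_pos'].round(2))
rows([.4105,-.3036,.117],27,-11.5)
E
```

```text
time: 14.45
eef_pos: [0.4144, -0.3044, 0.1103]
ee_rot: [[-0.871, 0.199, 0.449], [0.177, 0.98, -0.091], [-0.458, 0.0, -0.889]]
contact_force: [0.1, 0.2, 0.3]
width: 0.0847
gripper_force: 0.0
[-0.4   0.05 -0.54 -0.18 -0.52 -1.24]
[0.0, 0.04, 0.0, 0.02, 0.0, 0.01] rows>= 0.0 TCP [ 0.4141 -0.3043  0.1099] tilt 27 yaw -11.5
```

Close, then lift straight up 30 mm.

```bash
python3 -m handwheel '[0,0,0,0,0,0,70, 0,0,0,0,0,0,50, 0,0,0,0,0,0,35, 0,0,0,0,0,0,35, 0,0,0,0,0,0,35, 0,0,0,0,0,0,35, 0,0,0,0,0,0,35, 0,0,0,0,0,0,35]'; python3 -m handwheel '[0,0,0,-0.9,0,-1.8,35, 0,0,0,-2,0,-3.9,35, 0,0,0,-2,0,-3.9,35, 0,0,0,-2,0,-3.9,35, 0,0,0,-2,0,-3.9,35]'; python3 - <<'E'
from h import *
print(monitor.sense()['joint_pos'].round(2))
P,B=rows([.455,.02,.24],27,-2.8)
P,B=rows([.56,.0212,.17],27,-2.8,P,B)
E
```

```text
time: 15.25
eef_pos: [0.4145, -0.3052, 0.1118]
ee_rot: [[-0.87, 0.2, 0.451], [0.177, 0.98, -0.093], [-0.46, -0.001, -0.888]]
contact_force: [-4.5, 3.0, 8.1]
width: 0.0516
gripper_force: 59.4
time: 15.75
eef_pos: [0.4131, -0.3041, 0.218]
ee_rot: [[-0.872, 0.201, 0.447], [0.18, 0.98, -0.09], [-0.456, 0.002, -0.89]]
contact_force: [0.1, 0.2, -1.8]
width: 0.0517
gripper_force: 61.9
[-0.39 -0.07 -0.37 -0.12 -0.81 -1.31]
[-0.65, 0.02, -1.31, 0.47, 13.06, -0.88] rows>= 6.5 TCP [0.4586 0.0198 0.2329] tilt 27 yaw -2.8
[0.0, 0.0, 0.0, -2.46, 0.25, 4.4] rows>= 2.5 TCP [0.5636 0.021  0.1629] tilt 27 yaw -2.8
```

```bash
python3 -m handwheel '[-0.65,0,-1.31,0.47,13.05,-0.9,35, -0.65,0,-1.31,0.47,13.05,-0.9,35, -0.65,0,-1.31,0.47,13.05,-0.9,35, -0.65,0,-1.31,0.47,13.05,-0.9,35, -0.65,0,-1.31,0.47,13.05,-0.9,35, -0.65,0,-1.31,0.47,13.05,-0.9,35, -0.65,0,-1.31,0.47,13.05,-0.9,35, -0.65,0,-1.31,0.47,13.05,-0.9,35, -0.65,0,-1.31,0.47,13.05,-0.9,35, -0.65,0,-1.31,0.47,13.05,-0.9,35]'; python3 - <<'E'
from h import *
print(monitor.sense()['joint_pos'].round(2))
im,d=cap('wrist'); save(im,'w4.png'); W=wcloud()
# empty nest: plate / saddles / stops
Q=W.reshape(-1,3); Q=Q[(abs(Q[:,0]-.6)<.09)&(abs(Q[:,1]-.02)<.05)&(Q[:,2]>.078)&(Q[:,2]<.12)]
for x in np.arange(.53,.68,.01):
    q=Q[abs(Q[:,0]-x)<.005]
    if len(q)>8: print(round(x,2),len(q),'y',q[:,1].min().round(3),q[:,1].max().round(3),'z',np.percentile(q[:,2],95).round(3))
rows([.58,.0212,.165],27,-2.8); rows([.5945,.0212,.148],27,-2.8);rows([.5945,.0212,.121],27,-2.8)
E
```

```text
time: 16.75
eef_pos: [0.4583, 0.0182, 0.2327]
ee_rot: [[-0.889, 0.049, 0.455], [0.043, 0.999, -0.025], [-0.455, -0.003, -0.89]]
contact_force: [0.3, 0.1, -1.3]
width: 0.0516
gripper_force: 62.1
[ 0.59 -0.25 -0.66  0.39 -0.81 -2.43]
0.55 28 y 0.061 0.069 z 0.079
[-0.02, 0.02, -0.0, -3.07, 0.38, 4.95] rows>= 2.9 TCP [0.5836 0.021  0.1579] tilt 27 yaw -2.8
[-0.02, 0.02, -0.0, -3.28, 0.41, 5.82] rows>= 3.3 TCP [0.5981 0.021  0.1409] tilt 27 yaw -2.8
[-0.02, 0.02, -0.0, -2.79, 0.41, 6.79] rows>= 3.7 TCP [0.5981 0.021  0.1139] tilt 27 yaw -2.8
```

View pics/w4.png

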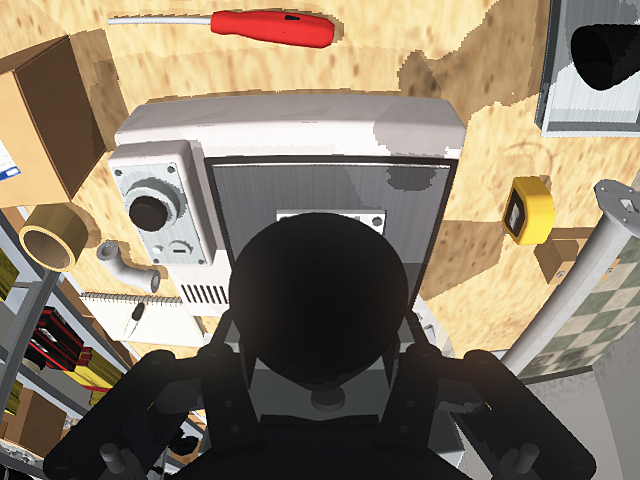

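```bash
python3 -m handwheel '[0,0,0,-1.5,0.2,2.4,35, 0,0,0,-3.07,0.38,4.95,35, 0,0,0,-3.07,0.38,4.95,35, 0,0,0,-3.07,0.38,4.95,35, 0,0,0,-3.28,0.38,5.82,35, 0,0,0,-3.28,0.38,5.82,35, 0,0,0,-3.28,0.38,5.82,35, 0,0,0,-3.28,0.38,5.82,35]'; python3 - <<'E'
from h import *
print(monitor.sense()['joint_pos'].round(2))
for z in (.126,.121):rows([.5945,.0212,z],27,-2.8)
E
```

```text
time: 17.6
eef_pos: [0.5986, 0.0211, 0.1434]
ee_rot: [[-0.888, 0.05, 0.458], [0.044, 0.999, -0.024], [-0.459, -0.001, -0.889]]
contact_force: [-0.6, -0.6, -1.2]
width: 0.0516
gripper_force: 62.2
[ 0.39  0.13 -0.58  0.45 -0.47 -2.37]
[-0.01, 0.05, -0.0, 0.47, -0.0, 0.86] rows>= 0.5 TCP [0.5981 0.021  0.1189] tilt 27 yaw -2.8
[-0.01, 0.05, -0.0, 0.56, -0.0, 1.04] rows>= 0.6 TCP [0.5981 0.021  0.1139] tilt 27 yaw -2.8
```

```bash
python3 -m handwheel '[0,0,0,0.16,0,0.3,35, 0,0,0,0.32,0,0.6,35, 0,0,0,0.47,0,0.86,35, 0,0,0,0.47,0,0.86,35]'; python3 -m handwheel '[0,0,0,0.03,0,0.06,35, 0,0,0,0.06,0,0.12,35, 0,0,0,0.06,0,0.12,35]'
```

```text
time: 18.0
eef_pos: [0.5968, 0.0211, 0.1158]
ee_rot: [[-0.89, 0.049, 0.454], [0.042, 0.999, -0.025], [-0.455, -0.003, -0.891]]
contact_force: [0.2, 0.3, -1.2]
width: 0.0514
gripper_force: 62.2
time: 18.3
eef_pos: [0.5986, 0.0216, 0.115]
ee_rot: [[-0.888, 0.049, 0.458], [0.043, 0.999, -0.024], [-0.458, -0.001, -0.889]]
contact_force: [-0.5, -1.4, 0.7]
width: 0.052
gripper_force: 62.4
```

```bash
python3 -m handwheel '[0,0,0,0.03,0,0.05,35, 0,0,0,0.04,0,0.07,35, 0,0,0,0.04,0,0.07,35]'; python3 -m handwheel '[0,0,0,0.02,0,0.05,35, 0,0,0,0.04,0,0.07,35, 0,0,0,0.04,0,0.07,35]'
```

```text
time: 18.6
eef_pos: [0.599, 0.0214, 0.1144]
ee_rot: [[-0.887, 0.049, 0.46], [0.043, 0.999, -0.024], [-0.46, -0.001, -0.888]]
contact_force: [-3.7, -3.3, 7.2]
width: 0.0519
gripper_force: 63.3
time: 18.9
eef_pos: [0.5994, 0.0212, 0.1141]
ee_rot: [[-0.886, 0.049, 0.462], [0.043, 0.999, -0.024], [-0.462, -0.001, -0.887]]
contact_force: [-10.9, -5.1, 18.1]
width: 0.0515
gripper_force: 64.1
```

```bash
python3 -m handwheel '[0,0,0,-0.03,0,-0.06,35, 0,0,0,-0.03,0,-0.06,55, 0,0,0,-0.03,0,-0.06,70, 0,0,0,-0.03,0,-0.06,85, 0,0,0,-0.03,0,-0.06,85, 0,0,0,-0.03,0,-0.06,85, 0,0,0,0,0,-1,85, 0,0,0,0,0,-2.5,85, 0,0,0,0,0,-4.5,85, 0,0,0,1,0,-6,85, 0,0,0,1,0,-6,85, 0,0,0,1,0,-6,85]'; python3 - <<'E'
from h import *
print(monitor.sense()['joint_pos'].round(2))
im,d=cap('wrist'); save(im,'w5.png'); W=wcloud()
Q=W.reshape(-1,3); Q=Q[(Q[:,2]>.104)&(Q[:,2]<.165)&(Q[:,0]>.53)&(Q[:,0]<.66)&(abs(Q[:,1]-.02)<.045)]
print(len(Q), cv2.minAreaRect((Q[:,:2]*1000).astype(np.float32)))
for x in np.arange(.54,.66,.02):
    q=Q[abs(Q[:,0]-x)<.005]
    if len(q)>3: print(round(x,2),len(q),'y',q[:,1].min().round(3),q[:,1].max().round(3),'z',np.percentile(q[:,2],95).round(3))
im,d=cap('side'); W=cloud('side')
W=W[235:275,262:320].reshape(-1,3); W=W[(W[:,2]>.105)&(W[:,2]<.16)&(abs(W[:,1]-.02)<.05)&(W[:,0]>.53)&(W[:,0]<.67)]
print('S',len(W),cv2.minAreaRect((W[:,:2]*1000).astype(np.float32)))
for x in np.arange(.56,.66,.01):
    q=W[abs(W[:,0]-x)<.005]
    if len(q)>3: print(round(x,2),len(q),'y',q[:,1].max().round(3),'z',np.percentile(q[:,2],95).round(3))
E
```

```text
time: 20.1
eef_pos: [0.507, 0.0267, 0.2332]
ee_rot: [[-0.887, 0.048, 0.459], [0.042, 0.999, -0.022], [-0.459, 0.0, -0.888]]
contact_force: [-0.6, -0.0, -0.4]
width: 0.0852
gripper_force: 0.0
[ 0.53 -0.14 -0.57  0.37 -0.76 -2.37]
5824 ((601.6873779296875, 21.363075256347656), (63.37379837036133, 91.67427062988281), 86.83551788330078)
0.56 3801 y -0.008 0.053 z 0.146
0.58 499 y -0.006 0.051 z 0.147
0.6 227 y -0.001 0.045 z 0.14
0.62 149 y 0.0 0.042 z 0.136
0.64 93 y 0.003 0.037 z 0.13
S 942 ((605.4283447265625, 25.00008201599121), (62.44660186767578, 92.82846069335938), 87.43992614746094)
0.56 71 y 0.053 z 0.149
0.57 147 y 0.058 z 0.152
0.58 122 y 0.056 z 0.148
0.59 114 y 0.05 z 0.146
0.6 108 y 0.047 z 0.143
0.61 97 y 0.046 z 0.14
0.62 84 y 0.043 z 0.137
0.63 83 y 0.041 z 0.135
0.64 75 y 0.048 z 0.132
0.65 41 y 0.037 z 0.128
```

```bash
cat >> h.py <<'E'
def brows(P,tilt,yaw=-2.8,s=None,r0=None):
    """TCP rows with the fingers closing across the bar (tool turned -90 about z)"""
    st=monitor.sense(); p=st['eef_pos'] if s is None else np.array(s); A=st['ee_rot'] if r0 is None else r0
    B=Rm(tilt,yaw)@R.from_euler('z',-90,degrees=True).as_matrix(); P=np.array(P)
    rv=R.from_matrix(A.T@B).as_rotvec(degrees=True)/6; d=A.T@(P-p)/.025
    print(np.round(np.r_[rv,d],2).tolist(),'rows>=',max(np.linalg.norm(P-p)/.05,np.linalg.norm(rv)*6/8.59).round(1),'TCP',P.round(4),'tilt',tilt)
    return P,B
E
python3 - <<'E'
from h import *
P,B=brows([.50,.022,.39],25)
P,B=brows([.612,.018,.422],25,-2.8,P,B)
E
```

```text
[-0.29, 0.27, -14.99, -2.64, -0.2, -5.78] rows>= 10.5 TCP [0.5   0.022 0.39 ] tilt 25
[0.0, 0.0, 0.0, -0.06, -4.6, 0.73] rows>= 2.3 TCP [0.612 0.018 0.422] tilt 25
```

```bash
python3 -m handwheel '[0,0,0,0,-0.2,-2,85, -0.1,0.1,-3,-1,-0.2,-4,60, -0.29,0.27,-15,-2.64,-0.2,-5.8,60, -0.29,0.27,-15,-2.64,-0.2,-5.8,60, -0.29,0.27,-15,-2.64,-0.2,-5.8,60, -0.29,0.27,-15,-2.64,-0.2,-5.8,60, -0.29,0.27,-15,-2.64,-0.2,-5.8,60, -0.29,0.27,-15,-2.64,-0.2,-5.8,60, -0.29,0.27,-15,-2.64,-0.2,-5.8,60, -0.29,0.27,-15,-2.64,-0.2,-5.8,60, -0.29,0.27,-15,-2.64,-0.2,-5.8,60, -0.29,0.27,-15,-2.64,-0.2,-5.8,60]'; python3 - <<'E'
from h import *
print(monitor.sense()['joint_pos'].round(2))
P,B=brows([.60,.018,.422],25)
E
```

```text
time: 21.4
eef_pos: [0.5003, 0.0218, 0.3896]
ee_rot: [[-0.044, -0.906, 0.42], [-0.999, 0.038, -0.023], [0.005, -0.421, -0.907]]
contact_force: [-0.2, 0.3, 0.1]
width: 0.0601
gripper_force: 0.0
[ 0.52 -0.15 -0.13  0.25 -1.23 -0.6 ]
[0.02, -0.02, 0.06, -0.02, -4.17, 0.5] rows>= 2.1 TCP [0.6   0.018 0.422] tilt 25
```

```bash
python3 -m handwheel '[0,0,0,0,-2,0.25,60, 0,0,0,0,-4.17,0.5,60, 0,0,0,0,-4.17,0.5,60, 0,0,0,0,-4.17,0.5,60, 0,0,0,0,-4.17,0.5,60]'; python3 - <<'E'
from h import *
st=monitor.sense();print(st['joint_pos'].round(2),st['eef_pos'])
im,d=cap('wrist'); save(im,'w6.png'); W=wcloud()
c=np.array([.6555,.016,.328]); e=np.linalg.norm((W-c)[...,[0,2]],axis=-1)
Q=W[(e<.02)&(abs(W[...,1]-.016)<.045)]; print(len(Q),Q.mean(0) if len(Q) else 0)
D=np.array([-.418,.02,.908]); q=Q[(Q@D)>np.percentile(Q@D,60)]; print('crest',q.mean(0).round(4), (Q@D).max(), c@D)
E
```

```text
time: 21.9
eef_pos: [0.5992, 0.0169, 0.4229]
ee_rot: [[-0.049, -0.906, 0.421], [-0.999, 0.044, -0.022], [0.001, -0.422, -0.907]]
contact_force: [-0.4, 0.1, 0.8]
width: 0.0596
gripper_force: 0.0
[ 0.4   0.06  0.17  0.19 -1.29 -0.46] [0.59919402 0.01687658 0.42286369]
2214 [0.65282156 0.01328677 0.33284386]
crest [0.6524 0.0123 0.3341] 0.03323132985364579 0.024145000000000017
```

View pics/w6.png

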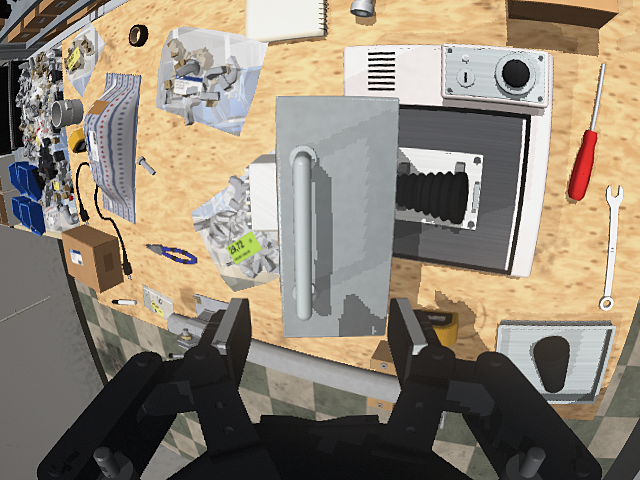

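```bash
python3 - <<'E'
from h import *
P,B=brows([.6563,.0155,.3263],25)
E
```

```text
[-0.0, -0.01, 0.01, -0.06, -0.44, 4.5] rows>= 2.3 TCP [0.6563 0.0155 0.3263] tilt 25
```

```bash
python3 -m handwheel '[0,0,0,0,-0.44,1,60, 0,0,0,0,-0.44,2.5,60, 0,0,0,0,-0.44,3.5,60, 0,0,0,0,-0.44,4.5,60, 0,0,0,0,-0.44,4.5,60, 0,0,0,0,-0.44,4.5,60]'; python3 -m handwheel '[0,0,0,0,0,0,40, 0,0,0,0,0,0,25, 0,0,0,0,0,0,18, 0,0,0,0,0,0,18, 0,0,0,0,0,0,18]'; python3 -m handwheel '[0,0,0,0,0,0,15, 0,0,0,0,0,0,12, 0,0,0,0,0,0,8, 0,0,0,0,0,0,8,0,0,0,0,0,0,8]';python3 -c "
from h import *
print(monitor.sense()['joint_pos'].round(2))"
```

```text
time: 22.55
eef_pos: [0.656, 0.0142, 0.3283]
ee_rot: [[-0.048, -0.904, 0.424], [-0.999, 0.043, -0.021], [0.001, -0.425, -0.905]]
contact_force: [0.1, -0.2, 0.8]
width: 0.0603
gripper_force: 0.0
time: 23.05
eef_pos: [0.6566, 0.0143, 0.3274]
ee_rot: [[-0.048, -0.905, 0.424], [-0.999, 0.043, -0.02], [0.0, -0.424, -0.906]]
contact_force: [0.5, -0.1, -0.4]
width: 0.0182
gripper_force: 0.0
time: 23.55
eef_pos: [0.6566, 0.0143, 0.3273]
ee_rot: [[-0.048, -0.905, 0.424], [-0.999, 0.043, -0.021], [0.0, -0.424, -0.906]]
contact_force: [-1.0, -0.2, 2.2]
width: 0.0097
gripper_force: 58.5
[ 0.35  0.16  0.05  0.19 -1.06 -0.45]
```

```bash
cat >> h.py <<'E'
def arc(th0,ths,t1=15,tilt0=None):
    st=monitor.sense(); p=st['eef_pos']; A=st['ee_rot']
    f=lambda th: np.array([-.25*np.cos(th)+.072*np.sin(th),.25*np.sin(th)+.072*np.cos(th)])
    T=lambda th: np.degrees(0)+t1+(25-t1)*th/1.14
    Bz=lambda th: Rm(T(th),-2.8)@R.from_euler('z',-90,degrees=True).as_matrix()
    for th in ths:
        d=f(th)-f(th0); B=Bz(th); w=np.array([d[0]*.9988,-d[0]*.0488,d[1]])+.003*(B[:,2]-Bz(th0)[:,2])
        rv=R.from_matrix(Bz(th0).T@B).as_rotvec(degrees=True)/6
        print(round(th,2),np.round(np.r_[rv,Bz(th0).T@w/.025],2).tolist())
E
python3 -c "
from h import *
arc(1.14,np.arange(1.10,.69,-.04))"
```

```text
1.1 [-0.06, 0.0, 0.0, 0.0, 0.4, -0.11]
1.06 [-0.12, 0.0, 0.0, 0.0, 0.81, -0.2]
1.02 [-0.18, 0.0, 0.0, 0.0, 1.22, -0.28]
0.98 [-0.23, 0.0, -0.0, 0.0, 1.63, -0.34]
0.94 [-0.29, 0.0, 0.0, 0.0, 2.05, -0.38]
0.9 [-0.35, 0.0, -0.0, 0.0, 2.46, -0.41]
0.86 [-0.41, 0.0, 0.0, 0.0, 2.88, -0.42]
0.82 [-0.47, 0.0, -0.0, 0.0, 3.3, -0.42]
0.78 [-0.53, 0.0, 0.0, 0.0, 3.71, -0.39]
0.74 [-0.58, 0.0, 0.0, 0.0, 4.13, -0.36]
0.7 [-0.64, 0.0, 0.0, 0.0, 4.54, -0.3]
```

```bash
python3 -m handwheel '[-0.06,0,0,0,0.4,-0.11,8, -0.12,0,0,0,0.81,-0.2,8, -0.18,0,0,0,1.22,-0.28,8, -0.23,0,0,0,1.63,-0.34,8, -0.23,0,0,0,1.63,-0.34,8]'; python3 -c "
from h import *
s=monitor.sense();b=s['eef_pos']-.003*s['ee_rot'][:,2]; d=b-np.array([.694,0,.072]); print(np.hypot(d[0],d[2]),np.arctan2(d[2],-d[0])-np.arctan2(72,250))
arc(.98,np.arange(.94,.53,-.04))"
```

```text
time: 24.05
eef_pos: [0.6143, 0.0163, 0.3169]
ee_rot: [[-0.048, -0.915, 0.4], [-0.999, 0.044, -0.019], [0.0, -0.4, -0.916]]
contact_force: [1.1, 0.4, -2.2]
width: 0.0098
gripper_force: 59.2
0.26050463116941397 0.9746081706062817
0.94 [-0.06, -0.0, 0.0, 0.0, 0.42, -0.03]
0.9 [-0.12, 0.0, -0.0, 0.0, 0.83, -0.05]
0.86 [-0.18, 0.0, 0.0, 0.0, 1.25, -0.05]
0.82 [-0.23, 0.0, 0.0, 0.0, 1.67, -0.04]
0.78 [-0.29, 0.0, 0.0, 0.0, 2.08, -0.0]
0.74 [-0.35, 0.0, 0.0, 0.0, 2.5, 0.05]
0.7 [-0.41, 0.0, 0.0, 0.0, 2.91, 0.11]
0.66 [-0.47, 0.0, 0.0, 0.0, 3.32, 0.19]
0.62 [-0.53, 0.0, 0.0, 0.0, 3.72, 0.29]
0.58 [-0.58, 0.0, 0.0, 0.0, 4.12, 0.41]
0.54 [-0.64, 0.0, 0.0, 0.0, 4.52, 0.54]
```

```bash
python3 -m handwheel '[-0.06,0,0,0,0.42,-0.03,8, -0.12,0,0,0,0.83,-0.05,8, -0.18,0,0,0,1.25,-0.05,8, -0.23,0,0,0,1.67,-0.04,8, -0.29,0,0,0,2.08,0,8, -0.35,0,0,0,2.5,0.05,8, -0.41,0,0,0,2.91,0.11,8, -0.47,0,0,0,3.32,0.19,8, -0.53,0,0,0,3.72,0.29,8, -0.58,0,0,0,4.12,0.41,8, -0.64,0,0,0,4.52,0.54,8, -0.64,0,0,0,4.52,0.54,8]'; python3 -c "
from h import *
s=monitor.sense();b=s['eef_pos']-.003*s['ee_rot'][:,2]; d=b-np.array([.694,0,.072]); print(np.hypot(d[0],d[2]),np.arctan2(d[2],-d[0])-np.arctan2(72,250),s['joint_pos'].round(2))
arc(.54,np.arange(.5,.11,-.04))"
```

```text
time: 25.25
eef_pos: [0.517, 0.0211, 0.2582]
ee_rot: [[-0.048, -0.94, 0.338], [-0.999, 0.045, -0.016], [0.0, -0.338, -0.941]]
contact_force: [7.1, 0.8, -7.6]
width: 0.0093
gripper_force: 59.2
0.25965387985213095 0.5347667834835268 [ 0.46 -0.05 -0.32  0.2  -1.   -0.58]
0.5 [-0.06, 0.0, -0.0, 0.0, 0.38, 0.17]
0.46 [-0.12, 0.0, 0.0, 0.0, 0.75, 0.36]
0.42 [-0.18, 0.0, -0.0, 0.0, 1.12, 0.56]
0.38 [-0.23, 0.0, -0.0, 0.0, 1.47, 0.78]
0.34 [-0.29, 0.0, -0.0, 0.0, 1.82, 1.01]
0.3 [-0.35, 0.0, -0.0, 0.0, 2.16, 1.25]
0.26 [-0.41, 0.0, 0.0, 0.0, 2.49, 1.51]
0.22 [-0.47, 0.0, 0.0, 0.0, 2.8, 1.78]
0.18 [-0.53, 0.0, -0.0, 0.0, 3.11, 2.06]
0.14 [-0.58, 0.0, -0.0, 0.0, 3.41, 2.35]
```

```bash
python3 -m handwheel '[-0.06,0,0,0,0.38,0.17,8, -0.12,0,0,0,0.75,0.36,8, -0.18,0,0,0,1.12,0.56,8, -0.23,0,0,0,1.47,0.78,8, -0.29,0,0,0,1.82,1.01,8, -0.35,0,0,0,2.16,1.25,8, -0.35,0,0,0,2.16,1.25,8]'; python3 -c "
from h import *
s=monitor.sense();b=s['eef_pos']-.003*s['ee_rot'][:,2]; d=b-np.array([.694,0,.072]); print(np.hypot(d[0],d[2]),np.arctan2(d[2],-d[0])-np.arctan2(72,250),s['joint_pos'].round(2))
arc(.3,np.arange(.26,-.03,-.04))"
```

```text
time: 25.95
eef_pos: [0.4786, 0.023, 0.2115]
ee_rot: [[-0.047, -0.951, 0.307], [-0.999, 0.045, -0.015], [0.0, -0.307, -0.952]]
contact_force: [15.8, -3.4, -11.6]
width: 0.0093
gripper_force: 59.1
0.2589486185974663 0.3017788769821768 [ 0.49 -0.08 -0.47  0.2  -0.93 -0.64]
0.26 [-0.06, 0.0, 0.0, 0.0, 0.32, 0.27]
0.22 [-0.12, 0.0, 0.0, 0.0, 0.63, 0.55]
0.18 [-0.18, 0.0, 0.0, 0.0, 0.92, 0.84]
0.14 [-0.23, 0.0, 0.0, 0.0, 1.21, 1.15]
0.1 [-0.29, 0.0, 0.0, 0.0, 1.48, 1.47]
0.06 [-0.35, 0.0, 0.0, 0.0, 1.74, 1.79]
0.02 [-0.41, 0.0, 0.0, 0.0, 1.98, 2.13]
-0.02 [-0.47, 0.0, 0.0, 0.0, 2.21, 2.47]
```

```bash
python3 -m handwheel '[-0.06,0,0,0,0.25,0.27,8, -0.12,0,0,0,0.53,0.55,8, -0.18,0,0,0,0.8,0.84,8, -0.23,0,0,0,1.09,1.15,8, -0.29,0,0,0,1.36,1.47,8, -0.35,0,0,0,1.62,1.79,8, -0.35,0,0,0,1.62,1.79,8]'; python3 -c "
from h import *
s=monitor.sense();b=s['eef_pos']-.003*s['ee_rot'][:,2]; d=b-np.array([.694,0,.072]); print(np.hypot(d[0],d[2]),np.arctan2(d[2],-d[0])-np.arctan2(72,250),s['joint_pos'].round(2))
arc(.06,np.arange(.04,-.05,-.02))"
```

```text
time: 26.65
eef_pos: [0.4526, 0.0242, 0.1556]
ee_rot: [[-0.048, -0.962, 0.268], [-0.999, 0.046, -0.013], [0.0, -0.268, -0.963]]
contact_force: [2.5, 4.5, -3.3]
width: 0.0095
gripper_force: 58.8
0.2572003549352922 0.06241388254828034 [ 0.51 -0.07 -0.59  0.2  -0.83 -0.68]
0.04 [-0.03, 0.0, 0.0, 0.0, 0.12, 0.17]
0.02 [-0.06, 0.0, 0.0, 0.0, 0.23, 0.35]
0.0 [-0.09, 0.0, -0.0, 0.0, 0.34, 0.52]
-0.02 [-0.12, 0.0, 0.0, 0.0, 0.45, 0.7]
-0.04 [-0.15, 0.0, 0.0, 0.0, 0.56, 0.88]
```

```bash
python3 -m handwheel '[-0.03,0,0,0,0.12,0.17,8, -0.06,0,0,0,0.22,0.35,8, -0.09,0,0,0,0.33,0.5,8, -0.09,0,0,0,0.33,0.5,8]'; python3 -m handwheel '[0,0,0,0,0.05,0.08,8, 0,0,0,0,0.08,0.15,8, 0,0,0,0,0.08,0.15,8]';  python3 -c "
from h import *
s=monitor.sense();b=s['eef_pos']-.003*s['ee_rot'][:,2]; d=b-np.array([.694,0,.072]); print(np.hypot(d[0],d[2]),np.arctan2(d[2],-d[0])-np.arctan2(72,250),s['joint_pos'].round(2))"
```

```text
time: 27.05
eef_pos: [0.451, 0.0242, 0.1489]
ee_rot: [[-0.047, -0.962, 0.269], [-0.999, 0.045, -0.013], [0.0, -0.269, -0.963]]
contact_force: [-23.1, 1.0, 41.3]
width: 0.0093
gripper_force: 65.1
time: 27.35
eef_pos: [0.4515, 0.0241, 0.1473]
ee_rot: [[-0.046, -0.961, 0.273], [-0.999, 0.044, -0.013], [0.0, -0.274, -0.962]]
contact_force: [-29.9, -1.1, 56.9]
width: 0.0092
gripper_force: 69.2
0.25554244172496166 0.030469877927197464 [ 0.52 -0.07 -0.62  0.21 -0.8  -0.69]
```

```bash
python3 -m handwheel '[0,0,0,0,-0.05,-0.1,8, 0,0,0,0,-0.05,-0.1,18, 0,0,0,0,-0.05,-0.1,22, 0,0,0,0,-0.05,-0.1,22, 0,0,0,0,-0.05,-0.1,22]'; python3 - <<'E'
from h import *
im,d=cap('side'); W=cloud('side'); save(im,'s3.png')
Q=W.reshape(-1,3); Q=Q[(Q[:,0]>.50)&(Q[:,0]<.66)&(abs(Q[:,1]-.02)<.09)&(Q[:,2]>.12)&(Q[:,2]<.19)]
c=Q.mean(0)
for k in range(5):
    n=np.linalg.svd(Q-c,full_matrices=False)[2][2]; e=abs((Q-c)@n); Q=Q[e<max(.004,2*np.median(e))]; c=Q.mean(0)
print(len(Q),c,n, 'slope x',-n[0]/n[2])
E
```

```text
time: 27.85
eef_pos: [0.448, 0.0239, 0.1409]
ee_rot: [[-0.048, -0.965, 0.26], [-0.999, 0.046, -0.014], [0.001, -0.26, -0.966]]
contact_force: [1.5, 0.1, 0.5]
width: 0.0222
gripper_force: 0.6
2639 [0.56025788 0.03955407 0.16828202] [0.00763539 0.00532271 0.99995668] slope x -0.0076357237840161225
```

View pics/s3.png

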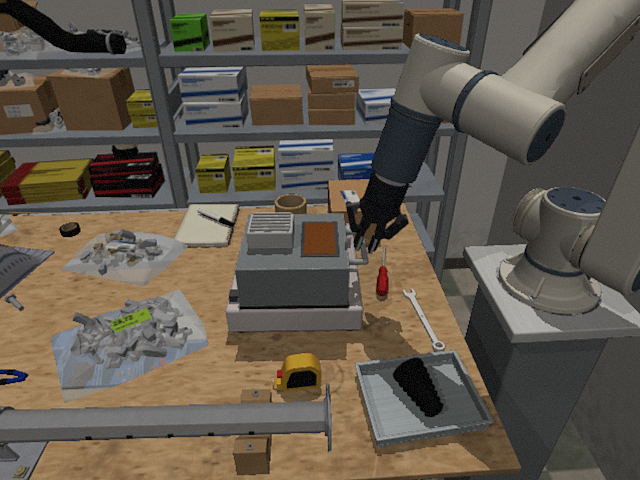

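```bash
python3 -m handwheel '[0,0,0,0,0,-1,22, 0,0,0,0,0,-2.5,22, 0,0,0,0,0,-4,22, 0,0,0,0,0,-5,22, 0,0,0,0,0,-5,22]'; python3 - <<'E'
from h import *
brows([.47,-.08,.30],0)
E
```

```text
time: 28.4
eef_pos: [0.4165, 0.0264, 0.2653]
ee_rot: [[-0.047, -0.963, 0.265], [-0.999, 0.046, -0.01], [-0.002, -0.266, -0.964]]
contact_force: [1.2, -0.5, -0.5]
width: 0.0221
gripper_force: 0.0
[-2.57, 0.02, 0.01, 4.15, -2.63, -0.72] rows>= 2.5 TCP [ 0.47 -0.08  0.3 ] tilt 0
```

```bash
python3 -m handwheel '[-2.57,0,0,4.15,-2.63,-0.72,0, -2.57,0,0,4.15,-2.63,-0.72,0, -2.57,0,0,4.15,-2.63,-0.72,0, -2.57,0,0,4.15,-2.63,-0.72,0, -2.57,0,0,4.15,-2.63,-0.72,0, -2.57,0,0,4.15,-2.63,-0.72,0, -2.57,0,0,4.15,-2.63,-0.72,0]'; python3 - <<'E'
from h import *
im,d=cap('wrist'); save(im,'w7.png'); W=wcloud()
Q=W; m=(abs(Q[...,0]-.495)<.05)&(abs(Q[...,1]+.123)<.04)&(Q[...,2]>.098)&(Q[...,2]<.14)
k=m&(im.max(2)<70)
for n,mm in(('all',m),('dark',k)):
    q=Q[mm]; print(n,len(q),np.median(q,0).round(4),cv2.minEnclosingCircle((q[:,:2]*1000).astype(np.float32)) if len(q) else 0)
q=Q[k]; t=q[q[:,2]>.112]; print(len(t),t.mean(0),t.min(0),t.max(0))
P=np.median(t,0)
brows([.4965,-.1235,.145],0)
E
python3 - <<'E'
import cv2; cv2.imwrite('pics/w7s.png',cv2.imread('pics/w7.png')[0:300,150:550])
E
```

```text
time: 29.1
eef_pos: [0.4686, -0.0798, 0.2967]
ee_rot: [[-0.046, -0.999, -0.005], [-0.999, 0.046, 0.0], [0.0, 0.005, -1.0]]
contact_force: [-0.2, 0.4, 0.2]
width: -0.0002
gripper_force: 0.0
all 2208 [ 0.5    -0.1224  0.1053] ((501.6517333984375, -121.37926483154297), 24.168869018554688)
dark 1004 [ 0.5008 -0.1215  0.114 ] ((501.22955322265625, -120.39739227294922), 16.151607513427734)
954 [ 0.50106063 -0.12115635  0.11407898] [ 0.48599323 -0.13586824  0.11202085] [ 0.51658121 -0.10618797  0.11647943]
[0.04, -0.0, 0.02, 1.69, -1.22, 6.07] rows>= 3.2 TCP [ 0.4965 -0.1235  0.145 ] tilt 0
```

View pics/w7s.png

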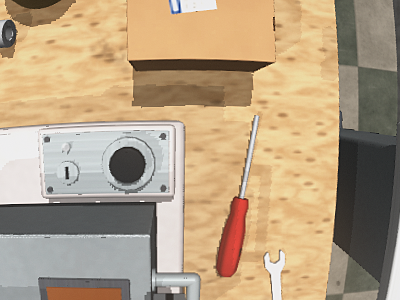

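```bash
python3 - <<'E'
from h import *
brows([.501,-.121,.135],0)
E
```

```text
[0.04, -0.0, 0.02, 1.59, -1.4, 6.47] rows>= 3.4 TCP [ 0.501 -0.121  0.135] tilt 0
```

```bash
python3 -m handwheel '[0,0,0,1.59,-1.4,1,0, 0,0,0,1.59,-1.4,2.5,0, 0,0,0,1.59,-1.4,4,0, 0,0,0,1.59,-1.4,5.5,0, 0,0,0,1.59,-1.4,6.4,0, 0,0,0,1.59,-1.4,6.4,0, 0,0,0,1.59,-1.4,6.4,0]'; python3 -m handwheel '[0,0,0,0,0,0.2,0, 0,0,0,0,0,0.4,0, 0,0,0,0,0,0.5,0, 0,0,0,0,0,0.5,0]'
```

```text
time: 29.85
eef_pos: [0.5019, -0.1217, 0.1377]
ee_rot: [[-0.047, -0.999, -0.004], [-0.999, 0.047, -0.001], [0.001, 0.004, -1.0]]
contact_force: [0.8, 0.4, 1.3]
width: -0.0002
gripper_force: 0.0
time: 30.25
eef_pos: [0.5018, -0.1219, 0.1242]
ee_rot: [[-0.048, -0.999, -0.004], [-0.999, 0.048, 0.0], [0.0, 0.004, -1.0]]
contact_force: [-0.8, 1.2, 0.9]
width: -0.0002
gripper_force: 0.8
```

```bash
python3 -m handwheel '[0,0,0,0,0,0.1,0, 0,0,0,0,0,0.2,0, 0,0,0,0,0,0.24,0, 0,0,0,0,0,0.24,0]'
```

```text
time: 30.65
eef_pos: [0.502, -0.122, 0.1186]
ee_rot: [[-0.048, -0.999, -0.004], [-0.999, 0.048, -0.0], [0.0, 0.004, -1.0]]
contact_force: [-1.1, 1.6, 5.6]
width: 0.0003
gripper_force: 2.7
```

```bash
python3 -m handwheel '[0,0,0,0,0,0.06,0, 0,0,0,0,0,0.12,0, 0,0,0,0,0,0.12,0]'; python3 -m handwheel '[0,0,0,0,0,-0.5,0, 0,0,0,0,0,-2,0, 0,0,0,0,0,-4,0, 0,0,0,0,0,-5,0, 0,0,0,0,0,-5,0, 0,0,0,0,0,-5,0]'; python3 - <<'E'
from h import *
im,d=cap('wrist'); W=wcloud()
m=(abs(W[...,0]-.501)<.014)&(abs(W[...,1]+.121)<.014)&(im.max(2)<70); print('button z',np.median(W[m],0))
im,d=cap('side'); W=cloud('side'); Q=W.reshape(-1,3); Q=Q[(Q[:,0]>.50)&(Q[:,0]<.66)&(abs(Q[:,1]-.02)<.09)&(Q[:,2]>.12)&(Q[:,2]<.19)]; c=Q.mean(0)
for k in range(5):
    n=np.linalg.svd(Q-c,full_matrices=False)[2][2]; e=abs((Q-c)@n); Q=Q[e<max(.004,2*np.median(e))]; c=Q.mean(0)
print('hood',c,-n[0]/n[2])
Q=W[330:450,350:495].reshape(-1,3);Q=Q[(abs(Q[:,0]-.385)<.07)&(abs(Q[:,1]-.3)<.06)&(Q[:,2]>.012)&(Q[:,2]<.1)];print(len(Q),cv2.minAreaRect((Q[:,:2]*1000).astype(np.float32)),Q[:,2].max())
E
```

```text
time: 30.95
eef_pos: [0.5021, -0.1221, 0.1183]
ee_rot: [[-0.047, -0.999, -0.002], [-0.999, 0.047, -0.001], [0.001, 0.002, -1.0]]
contact_force: [-8.6, 4.9, 23.0]
width: -0.0002
gripper_force: 11.4
time: 31.55
eef_pos: [0.5021, -0.1219, 0.2397]
ee_rot: [[-0.048, -0.999, -0.005], [-0.999, 0.048, 0.0], [-0.0, 0.005, -1.0]]
contact_force: [-0.4, -0.1, -0.5]
width: -0.0001
gripper_force: 0.0
button z [ 0.50104132 -0.13219392  0.27978201]
hood [0.55967346 0.03879869 0.16831862] -0.008783375215680305
1631 ((387.8858642578125, 305.42376708984375), (59.8114128112793, 90.5909423828125), 12.866125106811523) 0.06512858339913606
```

```bash
python3 -c "
from h import *
print(robot.job_done())"
```

```text
the job is handed in; nothing more can be done
None
```

The job is handed in: the marked bellows is in the tray, the waiting one is home in the nest with its wide end to the front, the hood is shut, and the start button was pressed to its stop and released. My last check that the button had come back up read the gripper instead, so its return is not confirmed, and the hand-in gave no verdict.

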